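# Sort the checked bushings and fasteners at the grinding bench

## Robot

A 7-joint arm with a two-finger parallel gripper is mounted at the origin on a cart in front of the work surface, level with it; the furniture and walls round the work are solid. World frame = base frame: x ahead of the robot, y to its left, z up, the work surface at z = 0. Lengths are in m, angles in rad, forces in N, time in s.
With the tool pointing down it reaches from about 0.425 to 0.875 m from the base axis. Payload 4.7 kg.
Tool frame: the origin (TCP) lies midway between the tips of the shut fingers; the grasp point (between the pads) lies 19 mm behind it (ctrl.grip_depth is the distance from the TCP to the grasp point, in m); z points along the fingers, y is the direction in which the jaws open and shut (so a half turn about z gives the same grasp; the last joint's range is limited). The gripper opens to 87 mm and grips with 3 to 60 N. Pads are 19 mm wide; open, the fingers measure 117 mm over their backs; the gripper's body (75 mm by 190 mm) begins 51 mm behind the grasp point.
Start: joints at [1.228, 0.321, -0.07, 1.45, 0.023, 1.371, -0.057], TCP at [0.227, -0.609, 0.223] pointing down, gripper open.
Joint ranges: [-2.86, 2.86], [-0.3, 2.09], [-1.38, 1.24], [0.06, 2.45], [-1.56, 4.7], [0.09, 2.05], [-2.69, 2.69]. Speed limits (rad/s): [2.57, 2.57, 3.14, 3.14, 3.14, 3.14, 3.14].

## Interface

Orientations are given as a rotation vector (axis times angle).
In Python, from bench import ctrl gives the robot as it stands. The module is installed in compiled form; this text tells all that it offers.
- The arm moves only by the shell command python3 -m inch 'ROWS' [FORCE]. ROWS is JSON, a list of rows, each a list of 5 numbers: the opening, from -1 (shut) to 1 (fully open), so that 0 is half open, then the shift along the tool's x, y, z in mm, then the turn about the tool's z in rad. In form: [[fingers, tx, ty, tz, twist], ...]. A call has 1 to 5 rows; each row shifts and turns the pose as measured when the row begins, along the tool's axes as they then stand; what a row does not reach is not made up. A row lasts 1/8 s, in which the tool goes at most 62.5 mm and 10.7 degrees, less where a joint would pass 70% of its speed; a pose out of reach is approached as far as the arm can. A call is refused whole if a number of a shift passes 62.5 or a number of a turn 0.188, either way. A call with a gripper value outside its range is refused whole. The fingers move at their own pace and stop on an object; FORCE is the grip in N (left out, the last holds). Time passes only in rows, so rows that do not move let the fingers close. It gives the time, the measured TCP pose, the force and the opening at its end, in the units of the state.
- ctrl.get_state(): the state, without advancing time (a new reading comes with each control period).
- ctrl.get_image(name): name is "scene" or "top"; returns a dict with "color" (400x640x3 uint8, red, green, blue), "range_z" (400x640 float32, m along the optical axis (not along the pixel's ray), 0 where there is no reading), "K" (3x3 intrinsics, pixels), "R" (3x3) and "t" (3): a world point X has camera coordinates R X + t. Camera axes: x right, y down, z forward; pixel columns grow to the right and rows downward; lengths in m; the calibration is good to about 2 mm. A picture is of the moment at which its call begins.
- ctrl.close_job(): hands the job in, once; it reports no verdict.
The state is a dict: "time": time; "joint_positions": joint angles; "qd": joint speeds; "joint_torque": joint torques, N m; "position": TCP position; "tool_rot": TCP orientation; "ft_force": force on the tool from outside, world axes, zero at the start; "torque": the same for the moment, N m; "grip_width": opening from 0.0 (shut) to 1.0 (fully open).
Only numpy, scipy, OpenCV 4.12 (cv2) and the standard library are available. Lean on these libraries where they do the work, as an engineer would, in place of code of your own. Each camera call takes 0.05 s, during which the arm holds its last target. There are 200 camera calls.

## Task

The parts on the bench have been checked and need sorting. Stand the two plain steel bushings upright in the two pockets of the wooden nest block, one in each; push the bushing with the red-painted top through the sprung flap of the red reject box so that it drops inside and the flap shuts behind it; and put the hex bolt into the blue bin and the brass nut into the yellow bin.

Things in the scene. Friction and masses are not known exactly. Their poses are not given: they have to be found in the camera images.
- bushing_a: Turned steel bushing standing upright, 46 mm diameter, 62 mm tall, about 0.6 kg, with a bore that shows in its top; bare pale grey steel all over, so a good part. Origin: centre of its underside; z up along its axis.
- bushing_b: Turned steel bushing standing upright, 46 mm diameter, 62 mm tall, about 0.6 kg, with a bore that shows in its top; bare pale grey steel all over, so a good part. Origin: centre of its underside; z up along its axis. Just like the other good one.
- reject_bushing: Turned steel bushing standing upright, 46 mm diameter, 62 mm tall, about 0.6 kg, whose top face and top 18 mm are painted red: the reject. Origin: centre of its underside; z up along its axis.
- hex_bolt: Bright zinc-plated M16 hex bolt standing upright on its head, 65 mm tall: the head is 10 mm high and 24 mm across flats, the threaded shank above it is 16 mm in diameter. Origin: centre of the underside (head face); z up along the shank.
- brass_nut: Brass-coloured M16 hex nut lying flat on the worktop, 24 mm across flats, 27 mm across corners, 13 mm high. The two flats that cross its own x axis are 24 mm apart (square to x), and so every 60 degrees. Origin: centre of its underside; z up.
- nest_block: Pale wooden nest block, fixed, 146 mm long (x), 84 mm wide (y), 22 mm high, with two round felt-lined pockets 60 mm in diameter and 14 mm deep, whose centres lie 33 mm either way from the block's middle along its x axis; the pocket floors are 8 mm above the worktop. Origin: centre of its underside.
- reject_box: Red sheet-steel reject box, fixed, 100 x 100 mm, 136 mm high (140 mm at the steel collar). In the middle of its top is an opening 62 mm (x) by 66 mm (y), shut by a bare metal flap that swings down inside; its hinge is at the opening's +x edge. Lock on its front (-x). Hollow, inner floor 6 mm above the worktop. Origin: centre of its underside.
- flap (a joint): The reject box's sprung flap: 0 rad when shut (level, just below the box's top), growing to 1.5 rad as it is pushed down into the box; a light spring (2 to 4 N at its middle) shuts it again. A bushing pushed or released on it goes down through it, and the flap shuts behind it.
- blue_bin: Open-topped blue plastic parts bin with a low front, fixed to the worktop: 125 mm deep (x), 105 mm wide (y), 55 mm high; the front edge (towards its -x, on the robot's side, with a paper label holder) is only 24 mm high, the sides slope down to it. Walls and floor 3 mm. It is for the bolt. Origin: centre of its underside.
- yellow_bin: Open-topped yellow plastic parts bin with a low front, fixed to the worktop: 125 mm deep (x), 105 mm wide (y), 55 mm high; the front edge (towards its -x, on the robot's side, with a paper label holder) is only 24 mm high, the sides slope down to it. Walls and floor 3 mm. It is for the nut. Origin: centre of its underside.
Mind the look-alikes: they are no part of the job. Leave any turquoise look-alike of the bushing_b alone.

How it is judged:
At the end, for the whole second after the job is handed in: Both plain bushings upright on the pocket floors of the nest block, one in each, within 10 mm of the pocket's centre along x and y; the red-topped bushing inside the reject box and the flap shut (under 0.12 rad); the bolt inside the blue bin, the nut inside the yellow bin; all at rest ((((x of bushing_a in the frame of nest_block between 0.023 and 0.043 m and y of bushing_a in the frame of nest_block between -0.01 and 0.01 m and z of bushing_a in the frame of nest_block between 0.004 and 0.012 m and angle between bushing_a's own z axis and vertical below 0.1 rad) and (x of bushing_b in the frame of nest_block between -0.043 and -0.023 m and y of bushing_b in the frame of nest_block between -0.01 and 0.01 m and z of bushing_b in the frame of nest_block between 0.004 and 0.012 m and angle between bushing_b's own z axis and vertical below 0.1 rad)) or ((x of bushing_a in the frame of nest_block between -0.043 and -0.023 m and y of bushing_a in the frame of nest_block between -0.01 and 0.01 m and z of bushing_a in the frame of nest_block between 0.004 and 0.012 m and angle between bushing_a's own z axis and vertical below 0.1 rad) and (x of bushing_b in the frame of nest_block between 0.023 and 0.043 m and y of bushing_b in the frame of nest_block between -0.01 and 0.01 m and z of bushing_b in the frame of nest_block between 0.004 and 0.012 m and angle between bushing_b's own z axis and vertical below 0.1 rad))) and x of reject_bushing in the frame of reject_box between -0.05 and 0.05 m and y of reject_bushing in the frame of reject_box between -0.05 and 0.05 m and z of reject_bushing in the frame of reject_box between 0 and 0.1 m and value of joint flap below 0.12 rad and x of hex_bolt in the frame of blue_bin between -0.062 and 0.062 m and y of hex_bolt in the frame of blue_bin between -0.052 and 0.052 m and z of hex_bolt in the frame of blue_bin between -0.003 and 0.05 m and x of brass_nut in the frame of yellow_bin between -0.062 and 0.062 m and y of brass_nut in the frame of yellow_bin between -0.052 and 0.052 m and z of brass_nut in the frame of yellow_bin between -0.003 and 0.05 m and linear speed of each of bushing_a, bushing_b, reject_bushing, hex_bolt, brass_nut below 0.02 m/s); the robot touches nothing.
It also fails if it takes over 112 s, if anything falls off the work surface, if the arm or the gripper's body presses on something with over 40 N, if the wrist force passes 120 N, or if a joint passes its speed limit or range.

## Working session

There is one attempt and no reset: what is moved stays moved. The work goes in short steps, Python scripts to look and compute and a shell command to move; the robot and the scene stay as the last step left them, time stands still between calls to the robot, and variables do not carry over. Pictures are saved under pics/ and viewed, about 12 in all and at most 16, crops included, and the job is handed in when it is done.

```bash
mkdir -p pics; cat > h.py <<'E'
import numpy as np, cv2
from bench import ctrl
def snap(n,f):
    d=ctrl.get_image(n); cv2.imwrite('pics/'+f,d['color'][...,::-1]); np.savez('pics/'+f[:-4]+'.npz',**d); return d
def ray(d,u,v,z):
    K,R,t=d['K'],d['R'],d['t']; c=-R.T@t; r=R.T@np.linalg.inv(K)@np.array([u,v,1.]); return c+r*(z-c[2])/r[2]
def cloud(d):
    K,R,t=d['K'],d['R'],d['t']; v,u=np.mgrid[0:400,0:640]; Z=d['range_z'].astype(float)
    P=np.stack([(u-K[0,2])/K[0,0]*Z,(v-K[1,2])/K[1,1]*Z,Z],-1); X=(P-t)@R; X[Z==0]=np.nan; return X
E
python3 - <<'E'
from h import *
for n in('scene','top'):
    d=snap(n,n+'0.png'); print(n,d['K'].tolist(),(-d['R'].T@d['t']).round(3),d['R'].round(3).tolist())
print(ctrl.get_state(), ctrl.grip_depth)
E
```

```text
scene [[401.19391363845165, 0.0, 318.8851341596178], [0.0, 401.19391363845165, 198.51579692090218], [0.0, 0.0, 1.0]] [ 0.402 -0.362  0.667] [[0.977, -0.215, -0.007], [-0.151, -0.661, -0.735], [0.154, 0.719, -0.678]]
top [[417.20402436926395, 0.0, 314.11567141380897], [0.0, 417.20402436926395, 194.8985095958789], [0.0, 0.0, 1.0]] [0.474 0.246 0.981] [[0.022, -1.0, -0.015], [-0.999, -0.022, -0.048], [0.047, 0.016, -0.999]]
{'time': 0.1, 'joint_positions': array([ 1.22809229,  0.32173937, -0.07007924,  1.45152964,  0.02264337,
        1.37078811, -0.05689946]), 'qd': array([ 5.15653479e-04, -1.16604492e-03, -9.88254245e-04, -3.15359053e-03,
       -4.05993992e-06, -4.23363367e-05,  6.37866793e-04]), 'joint_torque': array([-3.13615074e-04, -4.92572916e+01, -4.05928642e-01, -3.13399386e+01,
       -6.40863832e-02,  3.95029667e-02,  8.27319218e-05]), 'position': array([ 0.22680243, -0.60863553,  0.22158874]), 'tool_rot': array([-3.09012573e+00, -5.57258710e-01,  6.75812065e-04]), 'ft_force': array([0.32704747, 0.68040519, 0.02820152]), 'torque': array([ 0.01167168, -0.03342713, -0.01133386]), 'grip_width': 1.0026089300715784} 0.0187
```

View pics/scene0.png

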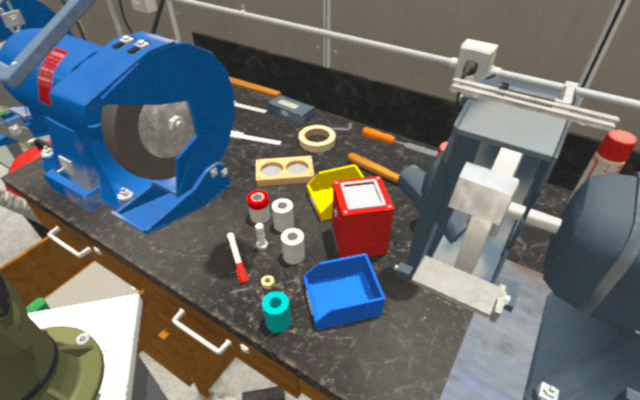

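View pics/top0.png

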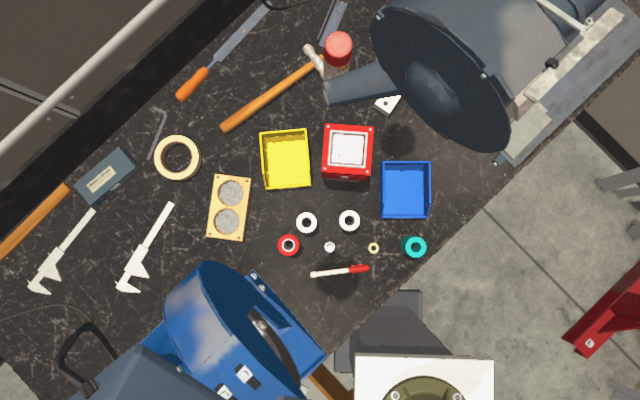

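The scene view shows the bushings as upright white cylinders, the red-topped one at about (258,205). In the top view:

| Item | Pixel position |
|---|---|
| Red-topped bushing | (288,245) |
| Plain bushings | (306,222) and (349,220) |
| Bolt | (329,246) |
| Nut | (374,248) |
| Turquoise decoy | (415,247) |
| Nest pockets | (231,192) and (227,220) |
| Yellow bin | (286,158) |
| Reject box flap | (347,150) |
| Blue bin | (406,190) |

Next I measure these in world coordinates.

```bash
cat >> h.py <<'E'
def load(n): return dict(np.load('pics/'+n+'.npz'))
def blob(X,c,r,zlo,zhi):
    m=(np.hypot(X[...,0]-c[0],X[...,1]-c[1])<r)&(X[...,2]>zlo)&(X[...,2]<zhi); 
    if m.sum()<4: return None
    P=X[m]; (cx,cy),rad=cv2.minEnclosingCircle(P[:,:2].astype(np.float32)); q=cv2.minAreaRect(P[:,:2].astype(np.float32))
    return m.sum(),np.r_[cx,cy,rad].round(4),P[:,2].max().round(4),np.median(P,0).round(4),np.array(q[0]).round(4),np.array(q[1]).round(4),round(q[2],1)
E
python3 - <<'E'
from h import *
d=load('top0');X=cloud(d); s=load('scene0');XS=cloud(s)
print('floor',np.nanmedian(X[170:200,315:330,2]),X[245,450])
for n,u,v,z,r,lo,hi in [('A',306,222,.062,.035,.05,.075),('B',349,220,.062,.035,.05,.075),('rej',288,245,.062,.035,.05,.075),('turq',415,247,.062,.035,.05,.075),('bolt',329,246,.065,.02,.04,.08),('bolthead',329,246,.065,.03,.005,.08),('nut',374,248,.013,.025,.006,.02),('nest',229,207,.022,.1,.015,.03),('pock',231,192,.01,.025,.0,.015),('pock2',227,220,.01,.025,0,.015),('box',347,150,.14,.09,.125,.15),('blue',406,190,.05,.1,.02,.065),('yel',286,158,.05,.1,.02,.065),('driver',340,271,.01,.12,.006,.08)]:
    p=ray(d,u,v,z); print(n,p[:2].round(4)); print('  T',blob(X,p,r,lo,hi)); print('  S',blob(XS,p,r,lo,hi))
E
python3 - <<'E'
import cv2
a=cv2.imread('pics/top0.png')[110:290,190:450]; cv2.imwrite('pics/topz.png',cv2.resize(a,None,fx=3,fy=3,interpolation=cv2.INTER_CUBIC))
E
```

```text
floor 0.0013352997790143906 [ 0.35499708 -0.32057335 -0.84962112]
A [0.457  0.2772]
  T (np.int64(264), array([0.4575, 0.2762, 0.023 ]), np.float64(0.0672), array([0.4575, 0.2767, 0.0625]), array([0.457 , 0.2761]), array([0.0441, 0.0419]), 1.3)
  S (np.int64(300), array([0.4545, 0.2764, 0.0236]), np.float64(0.0653), array([0.454 , 0.2712, 0.0615]), array([0.4543, 0.2763]), array([0.045 , 0.0447]), 1.0)
B [0.4635 0.1828]
  T (np.int64(269), array([0.464 , 0.1818, 0.023 ]), np.float64(0.0673), array([0.4639, 0.1824, 0.0626]), array([0.4636, 0.1827]), array([0.0439, 0.0439]), 1.2)
  S (np.int64(357), array([0.4611, 0.1825, 0.0238]), np.float64(0.0654), array([0.4613, 0.1773, 0.0617]), array([0.4612, 0.1821]), array([0.046, 0.045]), 67.3)
rej [0.4057 0.3156]
  T (np.int64(290), array([0.4074, 0.3148, 0.0235]), np.float64(0.0665), array([0.4076, 0.3152, 0.0627]), array([0.4079, 0.3147]), array([0.044 , 0.0459]), 1.7)
  S (np.int64(298), array([0.4045, 0.3152, 0.0248]), np.float64(0.0651), array([0.4044, 0.3091, 0.0616]), array([0.4042, 0.3147]), array([0.045 , 0.0464]), 20.2)
turq [0.4079
[... 3075 characters left out ...]
499]), 1.7)
yel [0.5992 0.3259]
  T (np.int64(650), array([0.5831, 0.3259, 0.0939]), np.float64(0.0636), array([0.6173, 0.3401, 0.0472]), array([0.5989, 0.3297]), array([0.1279, 0.1798]), 6.3)
  S (np.int64(772), array([0.5848, 0.3378, 0.0827]), np.float64(0.0609), array([0.5847, 0.3769, 0.0367]), array([0.5938, 0.3459]), array([0.1273, 0.1427]), 6.5)
driver [0.345  0.1978]
  T (np.int64(732), array([0.355 , 0.2025, 0.1119]), np.float64(0.0677), array([0.395 , 0.198 , 0.0145]), array([0.3714, 0.208 ]), array([0.1905, 0.1936]), 51.0)
  S (np.int64(1486), array([0.3894, 0.2104, 0.1018]), np.float64(0.0677), array([0.4025, 0.2177, 0.0269]), array([0.3981, 0.2117]), array([0.1263, 0.2027]), 9.0)
```

View pics/topz.png

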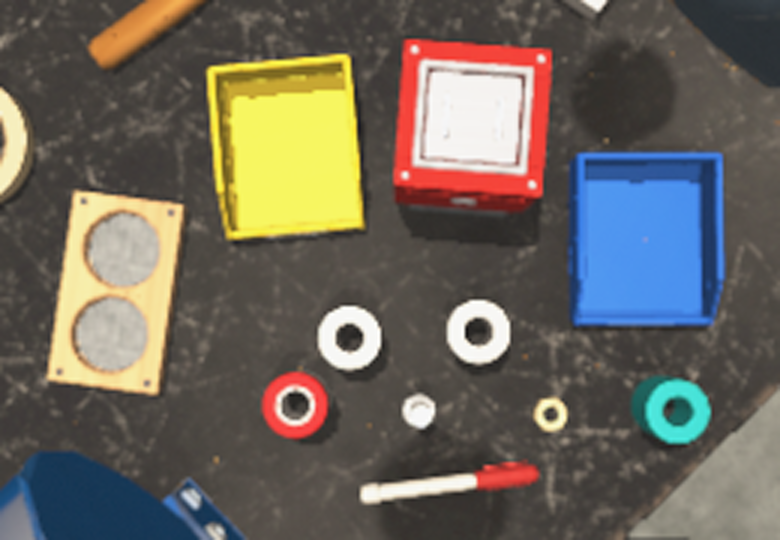

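The zoomed view confirms the layout, with a red-capped pen at zoom (450,483) lying near the bolt and nut. The two cameras disagree by about 3 mm in x, so I average them. Next come the fixtures, measured by colour, and an obstacle map.

```bash
python3 - <<'E'
from h import *
for n in('top0','scene0'):
    d=load(n); hsv=cv2.cvtColor(d['color'],cv2.COLOR_RGB2HSV).astype(int); X=cloud(d)
    H,S,V=hsv[...,0],hsv[...,1],hsv[...,2]
    def big(m,c,r):
        m=m&(np.hypot(X[...,0]-c[0],X[...,1]-c[1])<r); cs,_=cv2.findContours(m.astype(np.uint8),cv2.RETR_CCOMP,cv2.CHAIN_APPROX_NONE); return sorted(cs,key=cv2.contourArea)[::-1]
    def rect(c,z): 
        P=np.array([ray(d,u,v,z)[:2] for u,v in c[:,0]],np.float32); q=cv2.minAreaRect(P); return np.r_[q[0],q[1],q[2]].round(4)
    # nest: outline and pockets (holes) on z=.022
    m=(X[...,2]>.016)&(X[...,2]<.028)&(S>60)
    for c in big(m,(.488,.459),.09)[:4]: print(n,'nest',cv2.contourArea(c),rect(c,.022))
    m=(S>100)&(H>22)&(H<36)&(X[...,2]>.035); c=big(m,(.595,.325),.1)[0]
    P=X[m&(np.hypot(X[...,0]-.595,X[...,1]-.325)<.1)]; q=cv2.minAreaRect(P[:,:2].astype(np.float32)); print('yellow',q)
    m=(S>100)&(H>95)&(H<125)&(X[...,2]>.02)&(np.hypot(X[...,0]-.533,X[...,1]-.06)<.1); q=cv2.minAreaRect(X[m][:,:2].astype(np.float32)); print('blue',q)
    m=(S<60)&(V>120)&(abs(X[...,2]-.136)<.012); c=big(m,(.608,.194),.06)[0]; print('collar',rect(c,.14))
# height map, 4 cm cells
X=np.concatenate([cloud(load(n)).reshape(-1,3) for n in('top0','scene0')]); X=X[~np.isnan(X[:,0])]
xs=np.arange(.24,.80,.04); ys=np.arange(.64,-.68,-.04)
print('y\\x   ',' '.join('%4d'%(x*100+2) for x in xs))
for y in ys: print('%5.2f'%(y+.02),' '.join('%4d'%(1000*np.percentile(s,97)) if len(s:=X[(X[:,0]>=x)&(X[:,0]<x+.04)&(X[:,1]>=y)&(X[:,1]<y+.04),2])>3 else '   .' for x in xs))
E
```

```text
top0 nest 2232.0 [ 0.4879  0.4576  0.0856  0.1461 83.7931]
top0 nest 550.5 [ 0.4551  0.4611  0.0606  0.0616 46.4771]
top0 nest 539.0 [ 0.5204  0.4534  0.0609  0.0603 46.6592]
top0 nest 5.5 [5.56100e-01 4.86500e-01 6.60000e-03 4.90000e-03 4.65655e+01]
yellow ((0.6033124923706055, 0.3281059265136719), (0.11917001008987427, 0.10738852620124817), 6.460705757141113)
blue ((0.5361688733100891, 0.055956486612558365), (0.12673543393611908, 0.10760427266359329), 1.2810628414154053)
collar [6.09300e-01 1.94000e-01 7.66000e-02 7.29000e-02 8.65878e+01]
scene0 nest 1160.5 [ 0.485   0.4554  0.0948  0.1443 83.8617]
scene0 nest 250.5 [ 0.4523  0.4593  0.0602  0.0589 34.5539]
scene0 nest 245.0 [5.17600e-01 4.54100e-01 5.87000e-02 6.02000e-02 7.70873e+01]
scene0 nest 2.0 [5.29300e-01 4.81500e-01 4.50000e-03 7.50000e-03 2.02676e+01]
yellow ((0.6019274592399597, 0.31064337491989136), (0.11712092161178589, 0.14652501046657562), 5.24698543548584)
blue ((0.5327352285385132, 0.05700407922267914), (0.12768323719501495, 0.1088208332657814), 1.6912513971328735)
collar [6.07400e-01 1.93600e-01 7.84000e-02 7.330
[... 2074 characters left out ...]
 .    .    .    .    .    .   13   16   16   17   17
-0.34 -840 -840 -842 -841 -836    .    .    .    .    .    .    8   16   16   16
-0.38 -839 -839 -843 -839 -841 -842    .    .    .    .    .    .   14   16   16
-0.42 -840 -839 -841 -840 -838 -837 -840    .    .    .    .    .    .   11   16
-0.46 -841 -841 -839 -840 -839 -839 -840 -837    .    .    .    .    .    .   13
-0.50 -840 -839 -841 -841 -840 -839 -840 -840 -839    .    .    .    .    .    .
-0.54 -840 -839 -843 -840 -841 -838 -839 -841 -839 -837    .    .    .    .    .
-0.58 -842 -839 -840 -839 -840 -841 -839 -838 -841 -839 -837    .    .    .    .
-0.62 -841 -840 -838 -840 -837 -837 -840 -839 -840 -840 -840 -839    .    .    .
```

```bash
python3 - <<'E'
from h import *
for n in('top0','scene0'):
    X=cloud(load(n)).reshape(-1,3); X=X[~np.isnan(X[:,0])]
    xs=np.arange(.20,.46,.02); ys=np.arange(.54,.16,-.02)
    print(n,' '.join('%7d'%(x*100+1) for x in xs))
    for y in ys: print('%5.2f'%(y+.01),' '.join('%3d/%3d'%(1000*s.min(),1000*np.percentile(s,97)) if len(s:=X[(X[:,0]>=x)&(X[:,0]<x+.02)&(X[:,1]>=y)&(X[:,1]<y+.02),2])>2 else '   .   ' for x in xs))
E
```

```text
top0      21      23      25      27      28      30      33      35      36      38      40      42      44
 0.55    .       .       .       .       .       .     -4/  4  -4/  2  -3/  3  -5/  3  -2/  2  -3/  3  -4/  3
 0.53 221/229    .       .       .       .       .       .     -2/  2  -5/  4  -2/  3  -3/  4  -3/  3  -4/  3
 0.51 211/256 225/256    .    409/423 421/457 452/474 274/290    .     -4/  3  -3/  2  -4/  3  -4/ 25  -3/ 24
 0.49 221/260    .       .       .       .    325/491 284/523   0/540  -3/  3  -4/  3  -4/ 22   6/ 24   6/ 24
 0.47 251/284    .       .       .    361/368 335/365 312/349  -4/633  -3/616  -3/  2  -3/ 24   3/ 24   6/ 12
 0.45 282/289    .       .    381/388 367/382 353/634 337/638  -3/650  -4/331  -3/303  -3/ 23   6/ 24   5/ 11
 0.43    .       .    392/397 382/395 374/389 365/381  -3/658  -5/654  -4/345  -3/309  -2/ 23  -1/ 25   0/ 25
 0.41    .       .    396/405 391/404 384/396 375/389  -1/668  -3/656  -3/354  -4/  3  -4/  3  -5/  4  -3/  4
 0.39    .    402/410 401/406 396/405 391/404 384/395  -3/670  -2/665  -3/645  -4/  3  -1/  3  -3/  3  -4/  3
 
[... 2677 characters left out ...]
.29 -853/390 -855/392 -856/393 -858/  2 -854/  2 -856/  2 -855/  2 -855/  2 -853/  1  -1/ 62  -3/ 63  -1/ 63  41/ 63
 0.27 -819/385 -812/386 -815/  2 -809/  2 -810/  1 -809/  2 -810/ 15 -810/  2 -806/  2  -2/  1  -1/  2  -3/ 63  13/ 63
 0.25 -805/379 -808/  2 -804/  1 -803/  1 -803/  2 -805/  1 -803/ 14 -803/ 11 -803/  2 -851/  2 -856/  2  -1/ 28  -1/ 62
 0.23  -2/  2  -3/  1  -3/  2 -799/  2 -802/  2 -803/  2 -806/ 13 -816/ 13 -816/  2 -854/ 66 -856/ 66 -857/  2 -856/  0
 0.21  -3/516  -1/517  -2/513  -2/  2  -2/  2  -2/  2  -2/ 13  -1/ 14 -812/  2 -814/ 63  -1/ 60  -2/  2 -855/ 63
 0.19 -176/510  -1/512  -2/  2  -2/  1  -2/  2  -2/  2  -2/  8  -2/ 14  -2/  2  -1/  2  -1/  2  -1/ 59  40/ 64
```

```bash
cat > go.py <<'E'
import sys,numpy as np
from bench import ctrl
from scipy.spatial.transform import Rotation as Ro
s=ctrl.get_state(); R=Ro.from_rotvec(s['tool_rot']).as_matrix(); psi=np.arctan2(R[1,0],R[0,0])
print('t %.2f p %s psi %.3f tilt %.3f F %s grip %.3f q %s'%(s['time'],s['position'].round(4),psi,np.arccos(-R[2,2]),s['ft_force'].round(1),s['grip_width'],s['joint_positions'].round(2)))
for a in sys.argv[1:]:   # x,y,z[,psi] chain: shift in tool axes after twisting
    v=[float(c) for c in a.split(',')]; p1=v[3] if len(v)>3 else psi
    d=np.array(v[:3])-s['position']; c,n=np.cos(p1),np.sin(p1)
    print(a,'-> twist %.3f  mm'%(psi-p1),np.round([1e3*(c*d[0]+n*d[1]),1e3*(n*d[0]-c*d[1]),-1e3*d[2]],1), 'norm %.0f'%(1e3*np.linalg.norm(d)))
    s['position']=np.array(v[:3]); psi=p1
E
python3 -m inch '[[1,36,-28,-10,0],[1,36,-28,-10,0],[1,36,-28,-10,0],[1,36,-28,-10,0]]'
python3 go.py 0.42,-0.3,0.3,0 0.45,0.05,0.3,-0.2 0.4625,0.1822,0.25,-0.2
```

```text
time: 0.6
position: [0.3209, -0.4514, 0.2584]
tool_rot: [-3.087, -0.543, 0.007]
ft_force: [0.9, -0.7, 0.7]
grip_width: 0.999
t 0.60 p [ 0.3209 -0.4514  0.2584] psi 0.348 tilt 0.009 F [ 0.9 -0.7  0.7] grip 0.999 q [ 1.06  0.12 -0.17  1.63  0.02  1.41 -0.33]
0.42,-0.3,0.3,0 -> twist 0.348  mm [  99.1 -151.4  -41.6] norm 186
0.45,0.05,0.3,-0.2 -> twist 0.200  mm [ -40.1 -349.    -0. ] norm 351
0.4625,0.1822,0.25,-0.2 -> twist 0.000  mm [ -14. -132.   50.] norm 142
```

```bash

python3 -m inch '[[1,25,-38,-10,0.1],[1,25,-38,-10,0.1],[1,25,-38,-10,0.1],[1,25,-38,-10,0.1]]' >/dev/null
python3 go.py 0.45,0.05,0.3,-0.11
python3 -m inch '[[1,0,-50,0,0.03],[1,0,-50,0,0.03],[1,0,-50,0,0.03],[1,0,-50,0,0.03],[1,0,-50,0,0]]' >/dev/null
python3 go.py 0.45,0.05,0.3,-0.11 0.4625,0.1822,0.15,-0.11
```

```text
t 1.10 p [ 0.3908 -0.2776  0.2989] psi -0.064 tilt 0.011 F [ 2.3  0.1 -0. ] grip 1.001 q [ 0.9  -0.05 -0.32  1.72 -0.02  1.48 -1.05]
0.45,0.05,0.3,-0.11 -> twist 0.046  mm [  22.9 -332.1   -1.1] norm 333
t 1.73 p [ 0.4227 -0.0214  0.3   ] psi -0.189 tilt 0.010 F [1.1 0.4 0.8] grip 0.999 q [ 0.72 -0.2  -0.62  1.82 -0.12  1.5  -1.63]
0.45,0.05,0.3,-0.11 -> twist -0.079  mm [ 19.3 -73.9  -0. ] norm 76
0.4625,0.1822,0.15,-0.11 -> twist 0.000  mm [  -2.1 -132.8  150. ] norm 200
```

```bash

python3 -m inch '[[1,8,-40,10,-0.04],[1,4,-42,20,-0.04],[1,4,-42,30,0],[1,2,-42,40,0],[1,0,-40,40,0]]' >/dev/null
python3 go.py 0.4625,0.1822,0.12,-0.11
python3 - <<'E'
from h import *
snap('scene','s1.png')
E
```

```text
t 2.35 p [0.4693 0.1877 0.1599] psi -0.107 tilt 0.005 F [ 0.6 -0.8 -0.1] grip 0.997 q [ 0.48  0.13 -0.96  1.86  0.11  1.2  -2.2 ]
0.4625,0.1822,0.12,-0.11 -> twist 0.003  mm [-6.2  6.2 39.9] norm 41
```

View pics/s1.png

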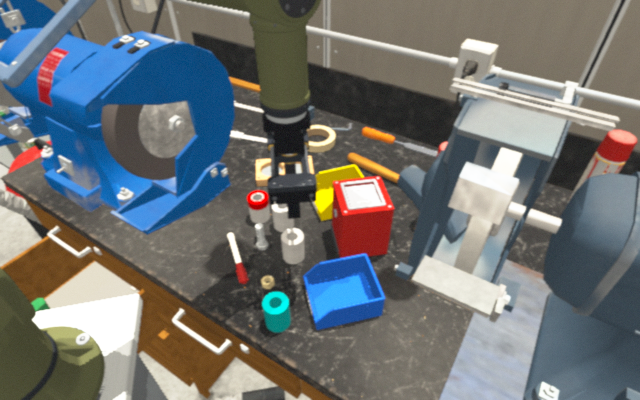

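The tool hangs over bushing B at about (293,240) with the other parts undisturbed. Joint 7 is at -2.2, close to its limit, so I turn the jaws by half a turn, which gives the same grasp.

```bash

for i in 1 2 3; do python3 -m inch '[[1,0,0,0,-0.185],[1,0,0,0,-0.185],[1,0,0,0,-0.185],[1,0,0,0,-0.185],[1,0,0,0,-0.185]]' >/dev/null; done
python3 go.py 0.4625,0.1822,0.12,3.03
```

```text
t 4.28 p [0.4579 0.1902 0.149 ] psi 2.712 tilt 0.023 F [-0.5  0.   0.2] grip 1.002 q [ 0.77  0.28 -1.34  1.87  0.28  1.23  0.48]
0.4625,0.1822,0.12,3.03 -> twist -0.318  mm [-5.4 -7.4 29. ] norm 30
```

Joint 3 is drifting towards its limit (-1.34 of -1.38) because of that half turn. I undo most of it, log the joints, and fit a simple kinematic model so I can plan around the redundancy.

```bash
cat > lg.py <<'E'
import json
from bench import ctrl
s=ctrl.get_state(); open('log.txt','a').write(json.dumps([s['joint_positions'].tolist(),s['position'].tolist(),s['tool_rot'].tolist()])+'\n')
E
python3 lg.py
for i in 1 2 3 4 ; do python3 -m inch '[[1,0,0,0,0.185],[1,0,0,0,0.185],[1,0,0,0,0.185]]' >/dev/null; python3 lg.py; done
python3 go.py
cat > kin.py <<'E'
import json,numpy as np
from scipy.spatial.transform import Rotation as Ro
from scipy.optimize import least_squares
S0=([1.22809229,0.32173937,-0.07007924,1.45152964,0.02264337,1.37078811,-0.05689946],[0.22680243,-0.60863553,0.22158874],[-3.09012573,-0.557258710,0.000675812])
D=[S0]+[json.loads(l) for l in open('log.txt')]
def fk(q,L,sg):
    # roll-pitch chain; L: d1,l1,l2,tool,ex(elbow offsets),wx, q1 offset
    R=Ro.identity(); p=np.array([0,0,L[0]])
    R=R*Ro.from_euler('z',sg[0]*q[0]+L[7]); R=R*Ro.from_euler('y',q[1]); R=R*Ro.from_euler('z',sg[1]*q[2])
    p=p+R.apply([L[4],0,L[1]]); R=R*Ro.from_euler('y',q[3]); R=R*Ro.from_euler('z',sg[2]*q[4]+L[8])
    p=p+R.apply([L[5],0,L[2]]); R=R*Ro.from_euler('y',q[5]); R=R*Ro.from_euler('z',sg[3]*q[6]+L[9]); 
    return p+R.apply([0,0,L[3]])+R.apply([L[6],0,0]),R
def res(L,sg):
    o=[]
    for q,p,r in D:
        a,R=fk(q,L,sg); o+=list(10*(a-p)); o+=list((R.inv()*Ro.from_rotvec(r)).as_rotvec())
    return o
if __name__=='__main__':
    import itertools
    best=[]
    for sg in itertools.product([-1,1],repeat=4):
      for o in (0,np.pi):
        f=least_squares(res,[.35,.4,.4,.35,0,0,0,0,0,o],args=(sg,),loss='soft_l1'); best.append((f.cost,sg,f.x))
    best.sort(key=lambda b:b[0])
    for b in best[:3]: print(round(b[0],5),b[1],b[2].round(4))
E
python3 kin.py
```

```text
t 5.78 p [0.454  0.1853 0.1465] psi 0.459 tilt 0.032 F [-0.6 -0.1 -0.1] grip 1.001 q [ 0.49  0.14 -0.97  1.89  0.11  1.2  -1.63]
0.00018 (-1, -1, -1, -1) [ 2.2220e-01  4.4150e-01  5.4830e-01  1.9510e-01 -3.3000e-03  1.1800e-01
  2.0000e-03 -4.4400e-02 -7.0000e-04  1.5266e+00]
0.00018 (-1, -1, -1, -1) [ 2.2220e-01  4.4150e-01  5.4830e-01  1.9510e-01 -3.3000e-03  1.1800e-01
  2.0000e-03 -4.4400e-02 -7.0000e-04  1.5266e+00]
0.07398 (-1, -1, 1, -1) [-9.7500e-02  4.7820e-01  5.3510e-01 -6.0800e-02 -8.2000e-03  9.3900e-02
 -1.1000e-03 -2.2300e-02 -2.9590e-01  1.5427e+00]
```

```bash
cat > sim.py <<'E'
from kin import *
from h import load,cloud
sg=(-1,)*4
f=least_squares(res,[.2222,.4415,.5483,.1951,-.0033,.118,.002,-.0444,0,1.5266],args=(sg,)); L=f.x
def pts(q):
    R=Ro.from_euler('z',sg[0]*q[0]+L[7])*Ro.from_euler('y',q[1])*Ro.from_euler('z',sg[1]*q[2]); e=np.array([0,0,L[0]])+R.apply([L[4],0,L[1]])
    R=R*Ro.from_euler('y',q[3])*Ro.from_euler('z',sg[2]*q[4]+L[8]); return e,e+R.apply([0,0,L[2]]),e+R.apply([L[5],0,L[2]]),e+R.apply([L[5],0,0])
def jac(q):
    p,R=fk(q,L,sg); J=np.zeros((6,7))
    for i in range(7):
        d=np.array(q,float); d[i]+=1e-5; a,B=fk(d,L,sg); J[:3,i]=(a-p)/1e-5; J[3:,i]=(B*R.inv()).as_rotvec()/1e-5
    return p,R,J
def step(q,goal,psi,vmax=.02):
    # min-norm motion to goal (tool down, yaw psi)
    q=np.array(q,float)
    for k in range(400):
        p,R,J=jac(q); Rg=Ro.from_matrix(np.array([[np.cos(psi),np.sin(psi),0],[np.sin(psi),-np.cos(psi),0],[0,0,-1]]).T)
        e=np.r_[goal-p,(Rg*R.inv()).as_rotvec()]; n=max(np.linalg.norm(e[:3])/vmax,np.linalg.norm(e[3:])/.06,1)
        q=q+np.linalg.pinv(J)@(e/n)
        if n<=1: break
    return q
X=np.concatenate([cloud(load(n)).reshape(-1,3) for n in('top0','scene0')])
G=X[(X[:,2]>.1)&(X[:,2]<.5)&(X[:,0]<.4)&(X[:,1]>.24)&(X[:,0]>0)][::7]
def clr(q):
    e,w0,w,e2=pts(q); o=[]
    for a,b in ((e,w0),(w0,w),(e2,w)):
        t=np.clip(((G-a)@(b-a))/((b-a)@(b-a)),0,1); o.append(np.linalg.norm(G-(a+t[:,None]*(b-a)),axis=1).min())
    return np.round(o,3)
E
python3 - <<'E'
from sim import *
print('fit rms mm',(1e2*np.array(f.fun).reshape(-1,6)[:,:3]).std().round(2))
q=D[-1][0]; print('test twist',step(q,np.array(D[1][1]),2.712).round(2),np.round(D[1][0],2))
print('elbow etc',[a.round(2) for a in pts(q)])
path=[('B',.4625,.182,.03,.2),('Bup',.4625,.182,.13,.2),('nest',.454,.46,.13,.4),('nestdn',.454,.46,.032,.4),('nestup',.454,.46,.13,.4),('A',.456,.276,.03,.2),('Aup',.456,.276,.13,.2),('nf',.519,.4537,.13,.4),('nfdn',.519,.4537,.032,.4),('nfup',.519,.4537,.13,.4),('rejup',.406,.315,.13,-.4),('rej',.406,.315,.03,-.4),('rejup',.406,.315,.22,-.4),('box',.608,.194,.2,0),('boltup',.4,.2235,.14,0),('bolt',.4,.2235,.03,0),('nut',.4,.122,.004,0)]
for n,*g in path:
    q=step(q,np.array(g[:3]),g[3]); print(n,q.round(2),clr(q),pts(q)[2].round(2))
E
```

```text
fit rms mm 0.45
test twist [ 0.74  0.24 -1.3   1.88  0.25  1.2   0.5 ] [ 0.77  0.28 -1.34  1.87  0.28  1.23  0.48]
elbow etc [array([ 0.05, -0.03,  0.66]), array([0.5 , 0.2 , 0.45]), array([0.46, 0.18, 0.34]), array([ 0.01, -0.05,  0.55])]
B [ 0.3   0.39 -0.85  1.93  0.35  0.97 -2.08] [0.227 0.236 0.219] [0.46 0.18 0.22]
Bup [ 0.43  0.17 -0.93  1.89  0.15  1.15 -1.92] [0.231 0.236 0.19 ] [0.46 0.18 0.33]
nest [-0.14  0.56 -0.95  1.54  0.47  1.28 -2.33] [0.12  0.073 0.058] [0.45 0.46 0.32]
nestdn [-0.21  0.7  -0.88  1.58  0.57  1.14 -2.39] [0.075 0.066 0.053] [0.45 0.46 0.23]
nestup [-0.14  0.56 -0.95  1.55  0.47  1.28 -2.32] [0.12  0.073 0.058] [0.45 0.46 0.33]
A [ 0.12  0.48 -0.87  1.85  0.43  1.01 -2.3 ] [0.159 0.159 0.165] [0.45 0.28 0.23]
Aup [ 0.25  0.29 -0.97  1.81  0.26  1.17 -2.17] [0.176 0.165 0.158] [0.45 0.28 0.33]
nf [-0.13  0.65 -0.93  1.43  0.52  1.32 -2.26] [0.16  0.135 0.113] [0.52 0.45 0.33]
nfdn [-0.19  0.77 -0.86  1.46  0.6   1.19 -2.31] [0.127 0.129 0.11 ] [0.52 0.45 0.23]
nfup [-0.13  0.65 -0.93  1.43  0.52  1.32 -2.26] [0.16  0.135 0.113] [0.52 0.45 0.33]
rejup [ 0.08  0.22 -0.88  1.85  0.18  1.16 -2.83] [0.118 0.101 0.101] [0.4  0.32 0.33]
rej [-0.03  0.42 -0.81  1.89  0.36  0.99 -2.97] [0.09  0.09  0.101] [0.4  0.32 0.22]
rejup [ 0.17  0.05 -0.9   1.79  0.04  1.32 -2.71] [0.172 0.105 0.098] [0.4  0.32 0.42]
box [ 0.27  0.4  -0.8   1.51  0.29  1.35 -2.13] [0.318 0.333 0.265] [0.61 0.19 0.39]
boltup [ 0.33  0.02 -0.9   1.97  0.02  1.16 -2.14] [0.17  0.163 0.127] [0.4  0.22 0.33]
bolt [ 0.21  0.31 -0.86  2.02  0.29  0.94 -2.38] [0.16  0.163 0.162] [0.4  0.22 0.23]
nut [ 0.39  0.28 -0.82  2.11  0.27  0.86 -2.16] [0.22  0.239 0.219] [0.4  0.12 0.2 ]
```

The model fits to 0.5 mm and predicts that joint 3 stays near -0.9 if I avoid the half turn. I pick B with yaw about 0.4.

```bash
python3 go.py 0.4625,0.1822,0.08,0.4
python3 -m inch '[[1,8,5,30,0.05],[1,0,0,30,0]]' >/dev/null; python3 go.py 0.4625,0.1822,0.024,0.4
```

```text
t 5.78 p [0.454  0.1853 0.1465] psi 0.459 tilt 0.032 F [-0.6 -0.1 -0.1] grip 1.001 q [ 0.49  0.14 -0.97  1.89  0.11  1.2  -1.63]
0.4625,0.1822,0.08,0.4 -> twist 0.059  mm [ 6.6  6.2 66.5] norm 67
t 6.03 p [0.4638 0.1839 0.0869] psi 0.405 tilt 0.026 F [-0.  -0.1  0.3] grip 1.003 q [ 0.43  0.25 -0.94  1.93  0.21  1.09 -1.76]
0.4625,0.1822,0.024,0.4 -> twist 0.005  mm [-1.9  1.1 62.9] norm 63
```

```bash
python3 -m inch '[[1,-1,0,22,0],[1,-1,0,21,0],[1,0,0,20,0],[1,0,0,0,0]]' >/dev/null; python3 go.py 0.4625,0.1822,0.024,0.4
python3 -m inch '[[-1,0,0,0,0],[-1,0,0,0,0],[-1,0,0,0,0],[-1,0,0,0,0],[-1,0,0,0,0]]' 30; python3 go.py
```

```text
t 6.53 p [0.4576 0.1812 0.0193] psi 0.404 tilt 0.033 F [ 0.1 -0.8 -0.5] grip 1.001 q [ 0.38  0.35 -0.89  2.    0.31  0.97 -1.84]
0.4625,0.1822,0.024,0.4 -> twist 0.004  mm [ 4.9  1.  -4.7] norm 7
time: 7.15
position: [0.4598, 0.1819, 0.0218]
tool_rot: [-3.072, -0.629, 0.043]
ft_force: [0.7, -1.0, 0.3]
grip_width: 0.518
t 7.15 p [0.4598 0.1819 0.0218] psi 0.404 tilt 0.028 F [ 0.7 -1.   0.3] grip 0.518 q [ 0.38  0.34 -0.89  1.99  0.31  0.98 -1.84]
```

```bash
python3 -m inch '[[-1,0,0,-40,0],[-1,0,0,-40,0],[-1,0,0,-30,0]]' >/dev/null; python3 go.py 0.456,0.46,0.14,0.4
python3 -m inch '[[-1,10,-25,0,0],[-1,16,-40,0,0],[-1,18,-45,0,0],[-1,18,-45,0,0]]' >/dev/null;  python3 lg.py; python3 go.py 0.456,0.46,0.14,0.4; python3 - <<'E'
from h import *
snap('scene','s2.png')
E
```

```text
t 7.53 p [0.4583 0.1799 0.1296] psi 0.405 tilt 0.040 F [ 0.3  0.1 -4.7] grip 0.515 q [ 0.48  0.18 -0.97  1.89  0.14  1.18 -1.71]
0.456,0.46,0.14,0.4 -> twist 0.005  mm [ 107.  -258.9  -10.4] norm 280
t 8.03 p [0.4573 0.3425 0.1275] psi 0.391 tilt 0.039 F [ 1.   0.8 -4.2] grip 0.514 q [ 0.11  0.41 -0.97  1.71  0.33  1.24 -2.12]
0.456,0.46,0.14,0.4 -> twist -0.009  mm [  44.5 -108.7  -12.5] norm 118
```

View pics/s2.png

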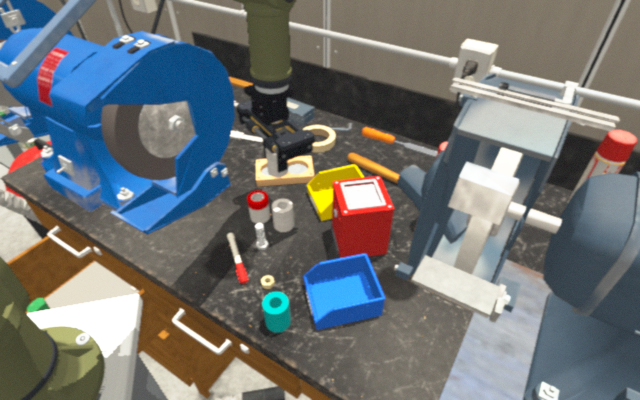

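The bushing is held (opening 45 mm, 4.5 N load), and the wrist at (268,90) is clear of the grinder rim at (235,100). I continue over the near pocket.

```bash
python3 -m inch '[[-1,16,-40,-4,0],[-1,16,-40,-4,0],[-1,10,-25,0,0]]' >/dev/null; python3 go.py 0.456,0.46,0.04,0.4
python3 - <<'E'
from h import *
snap('top','t2.png')
E
```

```text
t 8.45 p [0.4515 0.4642 0.1309] psi 0.398 tilt 0.045 F [-0.1 -0.3 -5.3] grip 0.516 q [-0.16  0.57 -0.92  1.51  0.43  1.32 -2.3 ]
0.456,0.46,0.04,0.4 -> twist -0.002  mm [ 2.5  5.6 90.9] norm 91
```

View pics/t2.png

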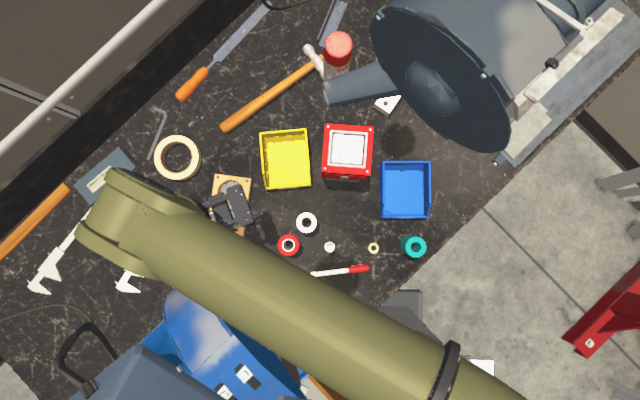

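The forearm passes over the grinder's right corner at about (270,290), and the gripper is over the near pocket at (230,207). I check the predicted clearance before lowering.

```bash
python3 lg.py; python3 - <<'E'
from sim import *
X=np.concatenate([cloud(load(n)).reshape(-1,3) for n in('top0','scene0')])
G=X[(X[:,2]>.1)&(X[:,2]<.47)&(X[:,0]<.4)&(X[:,1]>.24)&(X[:,0]>0)]
q=np.array(D[-1][0])
for z in (.131,.09,.06,.04):
  for x,y in((.454,.46),(.460,.456)):
    q2=step(q,np.array([x,y,z]),.4); e,a,w,_=pts(q2); o=[]
    for s,b in((e,a),(a,w)):
        t=np.clip(((G-s)@(b-s))/((b-s)@(b-s)),0,1); d=np.linalg.norm(G-(s+t[:,None]*(b-s)),axis=1); i=np.argsort(d)[20]; o+=[d[i].round(3),G[i].round(2),t[i].round(2)]
    print(z,x,o,e.round(2),a.round(2),w.round(2))
# forearm thickness from t2 depth
d=load('t2'); Y=cloud(d); m=(Y[...,2]>.3)
e,a,w,_=pts(q); P=Y[m]; t=((P-e)@(a-e))/((a-e)@(a-e)); k=(P[:,1]<.6)&(P[:,0]<.5); r=np.linalg.norm(P-(e+t[:,None]*(a-e)),axis=1)
c=e+t[:,None]*(a-e); u=np.cross(a-e,[0,0,1]); u/=np.linalg.norm(u); lat=(P-c)@u; ver=P[:,2]-c[:,2]
for t0 in(.3,.5,.7,.8,.9,1.0,1.1):
    s=k&(abs(t-t0)<.05)&(r<.13); print(t0,'lat',np.percentile(lat[s],[2,98]).round(3),'up',np.percentile(ver[s],98).round(3))
E
```

```text
0.131 0.454 [np.float64(0.208), array([0.3 , 0.5 , 0.46]), np.float64(0.97), np.float64(0.165), array([0.3 , 0.5 , 0.46]), np.float64(1.0)] [0.23 0.03 0.74] [0.46 0.48 0.59] [0.45 0.46 0.51]
0.131 0.46 [np.float64(0.213), array([0.3 , 0.5 , 0.46]), np.float64(0.97), np.float64(0.171), array([0.3 , 0.5 , 0.46]), np.float64(1.0)] [0.23 0.03 0.74] [0.47 0.48 0.59] [0.46 0.45 0.51]
0.09 0.454 [np.float64(0.184), array([0.3 , 0.5 , 0.46]), np.float64(0.96), np.float64(0.148), array([0.36, 0.42, 0.35]), np.float64(1.0)] [0.25 0.04 0.73] [0.46 0.49 0.54] [0.45 0.46 0.46]
0.09 0.46 [np.float64(0.19), array([0.3 , 0.5 , 0.46]), np.float64(0.96), np.float64(0.151), array([0.36, 0.42, 0.35]), np.float64(1.0)] [0.25 0.03 0.73] [0.47 0.48 0.54] [0.46 0.46 0.46]
0.06 0.454 [np.float64(0.172), array([0.3 , 0.5 , 0.46]), np.float64(0.94), np.float64(0.128), array([0.37, 0.42, 0.35]), np.float64(1.0)] [0.26 0.04 0.72] [0.47 0.49 0.51] [0.45 0.46 0.43]
0.06 0.46 [np.float64(0.178), array([0.3 , 0.5 , 0.46]), np.float64(0.94), np.float64(0.131), array([0.37, 0.42, 0.35]), np.float64(1.0)] [0.26 0.04 0.72] [0.47 0.48 0.51] [0.46 0.46 0.43]
0.04 0.454 [np.float64(0.165), array([0.3 , 0.5 , 0.46]), np.float64(0.93), np.float64(0.116), array([0.37, 0.43, 0.34]), np.float64(1.0)] [0.27 0.05 0.71] [0.47 0.49 0.49] [0.45 0.46 0.41]
0.04 0.46 [np.float64(0.172), array([0.3 , 0.5 , 0.46]), np.float64(0.93), np.float64(0.119), array([0.37, 0.43, 0.34]), np.float64(1.0)] [0.27 0.05 0.71] [0.47 0.49 0.49] [0.46 0.46 0.41]
0.3 lat [0.013 0.061] up -0.042
0.5 lat [-0.026  0.05 ] up -0.048
0.7 lat [-0.096  0.046] up 0.035
0.8 lat [-0.102  0.045] up 0.031
0.9 lat [-0.095  0.045] up -0.014
1.0 lat [-0.038  0.041] up -0.045
1.1 lat [-0.038  0.016] up -0.054
```

```bash
python3 go.py 0.4535,0.4595,0.07,0.4
python3 -m inch '[[-1,0,3,20,0],[-1,0,2,20,0],[-1,0,0,20,0],[-1,0,0,0,0]]' >/dev/null; python3 go.py 0.4535,0.4595,0.036,0.4
```

```text
t 8.50 p [0.4498 0.468  0.1307] psi 0.401 tilt 0.046 F [-0.6  5.3 -4.8] grip 0.516 q [-0.16  0.57 -0.93  1.51  0.42  1.32 -2.3 ]
0.4535,0.4595,0.07,0.4 -> twist 0.001  mm [ 0.1  9.3 60.7] norm 61
t 9.00 p [0.4481 0.4569 0.0616] psi 0.399 tilt 0.052 F [-0.5  0.  -4.8] grip 0.513 q [-0.17  0.62 -0.89  1.59  0.47  1.21 -2.32]
0.4535,0.4595,0.036,0.4 -> twist -0.001  mm [ 6.  -0.2 25.6] norm 26
```

```bash
python3 -m inch '[[-1,6,0,8,0],[-1,2,0,8,0],[-1,0,0,0,0]]' >/dev/null; python3 go.py 0.4535,0.4595,0.033,0.4
```

```text
t 9.38 p [0.4566 0.4599 0.045 ] psi 0.398 tilt 0.050 F [-0.9  0.  -3.7] grip 0.517 q [-0.18  0.65 -0.87  1.58  0.49  1.19 -2.33]
0.4535,0.4595,0.033,0.4 -> twist -0.002  mm [-3.  -0.9 12. ] norm 12
```

```bash
python3 - <<'E'
from h import *
d=snap('top','t3.png'); import cv2
c=d['color'][160:250,180:290,::-1]; cv2.imwrite('pics/t3z.png',cv2.resize(c,None,fx=5,fy=5,interpolation=cv2.INTER_CUBIC))
E
```

```text
(no output)
```

View pics/t3z.png

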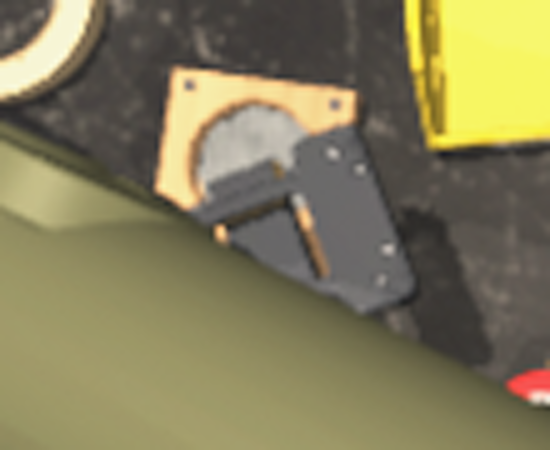

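The forearm hides the near pocket in that crop. The far pocket, at crop (245,140), is still empty. I lower by feel.

```bash
python3 -m inch '[[-1,-3,0,6,0],[-1,0,0,4,0],[-1,0,0,0,0]]' >/dev/null; python3 go.py 0.4535,0.4595,0.033,0.4
python3 -m inch '[[-1,0,0,4,0],[-1,0,0,0,0]]' >/dev/null; python3 go.py 0.4535,0.4595,0.033,0.4
```

```text
t 9.80 p [0.4533 0.4595 0.0359] psi 0.398 tilt 0.048 F [-0.2 -0.2 -4.6] grip 0.517 q [-0.18  0.66 -0.87  1.59  0.49  1.17 -2.33]
0.4535,0.4595,0.033,0.4 -> twist -0.002  mm [0.2 0.1 2.9] norm 3
t 10.05 p [0.4531 0.4595 0.0318] psi 0.398 tilt 0.048 F [ 0.2 -0.3 -4.5] grip 0.519 q [-0.18  0.66 -0.87  1.6   0.5   1.17 -2.34]
0.4535,0.4595,0.033,0.4 -> twist -0.002  mm [ 0.4  0.2 -1.2] norm 1
```

```bash
python3 -m inch '[[0.4,0,0,0,0],[0.4,0,0,0,0],[0.4,0,0,0,0]]' >/dev/null; python3 go.py
python3 -m inch '[[0.4,0,0,-15,0],[0.4,0,0,-30,0],[0.4,0,0,-35,0],[0.4,0,0,-35,0]]' >/dev/null; python3 go.py 0.456,0.276,0.12,0.4; python3 lg.py
```

```text
t 10.43 p [0.4542 0.4617 0.0346] psi 0.398 tilt 0.045 F [ 0.  -0.1  0.1] grip 0.684 q [-0.18  0.66 -0.87  1.59  0.5   1.17 -2.34]
t 10.93 p [0.4589 0.4618 0.1541] psi 0.399 tilt 0.046 F [0.6 0.8 0.5] grip 0.701 q [-0.15  0.56 -0.93  1.47  0.41  1.36 -2.28]
0.456,0.276,0.12,0.4 -> twist -0.001  mm [-75.1 170.   34.1] norm 189
```

```bash
python3 -m inch '[[0.5,-19,42,0,0.08],[0.5,-15,43,5,0.08],[0.5,-10,43,10,0.08],[0.5,-8,35,10,0]]' >/dev/null; python3 go.py 0.456,0.276,0.08,0.15
```

```text
t 11.43 p [0.455  0.2942 0.1391] psi 0.158 tilt 0.034 F [-0.3 -0.1 -0.1] grip 0.751 q [ 0.22  0.3  -0.95  1.78  0.23  1.22 -2.21]
0.456,0.276,0.08,0.15 -> twist 0.008  mm [-1.8 18.1 59.1] norm 62
```

```bash
python3 -m inch '[[0.5,-1,16,20,0],[0.5,-1,4,22,0],[0.5,0,0,0,0]]' >/dev/null; python3 go.py 0.456,0.276,0.024,0.15
python3 - <<'E'
from h import *
X=cloud(snap('top','t4.png')); S=cloud(snap('scene','s4.png'))
print('near',blob(X,(.455,.46),.035,.055,.09)); print('S',blob(S,(.455,.46),.035,.055,.09))
E
```

```text
t 11.80 p [0.4568 0.2704 0.0994] psi 0.153 tilt 0.028 F [-0.   1.3  0.2] grip 0.753 q [ 0.24  0.31 -0.93  1.85  0.25  1.14 -2.2 ]
0.456,0.276,0.024,0.15 -> twist 0.003  mm [ 0.  -5.7 75.4] norm 76
near (np.int64(308), array([0.457 , 0.4593, 0.0232]), np.float64(0.0756), array([0.4571, 0.458 , 0.0702]), array([0.4575, 0.4586]), array([0.0438, 0.0445]), 1.1)
S (np.int64(15), array([0.4411, 0.4431, 0.0051]), np.float64(0.0714), array([0.4413, 0.4416, 0.0651]), array([0.4411, 0.4431]), array([0.0043, 0.009 ]), 31.7)
```

View pics/s4.png

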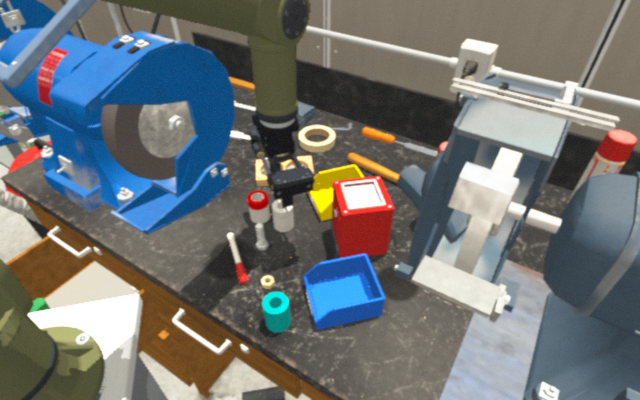

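The gripper is over bushing A at (284,215). The top camera puts the placed bushing at (0.457, 0.459) with its top at 0.070, which is seated and about 3 mm off the pocket centre. Now I grip A.

```bash
python3 -m inch '[[0.5,0,-3,18,0],[0.5,0,-2,18,0],[0.5,0,0,18,0],[0.5,0,0,8,0],[0.5,0,0,0,0]]' >/dev/null; python3 go.py 0.456,0.276,0.024,0.15
```

```text
t 12.53 p [0.4553 0.28   0.0356] psi 0.157 tilt 0.025 F [ 0.4 -0.4 -0.8] grip 0.747 q [ 0.18  0.4  -0.89  1.9   0.34  1.02 -2.27]
0.456,0.276,0.024,0.15 -> twist 0.007  mm [ 0.1  4.1 11.6] norm 12
```

```bash
python3 -m inch '[[0.5,0,4,11,0],[0.5,0,0,0,0]]' >/dev/null; python3 go.py 0.456,0.276,0.024,0.15
python3 -m inch '[[-1,0,0,0,0],[-1,0,0,0,0],[-1,0,0,0,0],[-1,0,0,0,0]]' 30 >/dev/null; python3 go.py
python3 -m inch '[[-1,0,0,-30,0],[-1,0,0,-40,0],[-1,0,0,-40,0]]' >/dev/null; python3 go.py .5185,.454,.14,.4
```

```text
t 12.78 p [0.4561 0.2758 0.0242] psi 0.157 tilt 0.025 F [-0.4 -0.1  0.5] grip 0.750 q [ 0.18  0.42 -0.88  1.91  0.36  1.   -2.28]
0.456,0.276,0.024,0.15 -> twist 0.007  mm [-0.1 -0.2  0.2] norm 0
t 13.28 p [0.4568 0.2775 0.0253] psi 0.157 tilt 0.024 F [ 0.8  0.4 -3.7] grip 0.513 q [ 0.18  0.42 -0.88  1.91  0.36  1.   -2.28]
t 13.65 p [0.4539 0.2709 0.1305] psi 0.157 tilt 0.037 F [ 0.4 -0.1 -6.9] grip 0.517 q [ 0.27  0.28 -0.96  1.81  0.22  1.2  -2.17]
.5185,.454,.14,.4 -> twist -0.243  mm [ 130.8 -143.5   -9.5] norm 194
```

```bash
python3 -m inch '[[-1,22,-38,0,-0.06],[-1,28,-38,0,-0.06],[-1,32,-38,0,-0.06],[-1,32,-30,0,-0.06]]' >/dev/null; python3 go.py .519,.454,.08,.4
python3 -m inch '[[-1,10,-5,10,0],[-1,0,0,15,0],[-1,0,0,0,0]]' >/dev/null; python3 go.py .519,.454,.045,.4
```

```text
t 14.15 p [0.5345 0.432  0.1241] psi 0.393 tilt 0.038 F [ 0.7 -0.1 -6.8] grip 0.517 q [-0.12  0.65 -0.89  1.4   0.49  1.36 -2.2 ]
.519,.454,.08,.4 -> twist -0.007  mm [ -5.7 -26.3  44.1] norm 52
t 14.53 p [0.5385 0.4386 0.0909] psi 0.394 tilt 0.049 F [-0.3 -1.  -7.2] grip 0.511 q [-0.14  0.7  -0.87  1.4   0.51  1.33 -2.21]
.519,.454,.045,.4 -> twist -0.006  mm [-11.9 -21.8  45.9] norm 52
```

```bash
python3 -m inch '[[-1,-9,-18,12,0],[-1,-3,-4,12,0],[-1,0,0,0,0]]' >/dev/null; python3 go.py .519,.454,.045,.4

```

```text
t 14.90 p [0.5165 0.4516 0.0661] psi 0.392 tilt 0.050 F [-0.1 -0.2 -6.2] grip 0.518 q [-0.17  0.71 -0.87  1.45  0.52  1.28 -2.26]
.519,.454,.045,.4 -> twist -0.008  mm [ 3.2 -1.2 21.1] norm 21
```

```bash
python3 -m inch '[[-1,3,-1,12,0],[-1,0,0,9,0],[-1,0,0,0,0]]' >/dev/null; python3 go.py .519,.454,.035,.4

```

```text
t 15.28 p [0.5194 0.4527 0.0443] psi 0.391 tilt 0.048 F [-0.6 -0.4 -6.7] grip 0.518 q [-0.18  0.73 -0.85  1.46  0.54  1.25 -2.27]
.519,.454,.035,.4 -> twist -0.009  mm [ 0.1 -1.4  9.3] norm 9
```

```bash
python3 -m inch '[[-1,0,-1,8,0],[-1,0,0,1,0],[-1,0,0,0,0]]' >/dev/null; python3 go.py .519,.454,.035,.4
python3 -m inch '[[0.3,0,0,0,0],[0.3,0,0,0,0],[0.3,0,0,0,0]]' >/dev/null; python3 go.py
python3 -m inch '[[0.3,0,0,-15,0],[0.3,0,0,-30,0],[0.3,0,0,-40,0],[0.3,0,0,-40,0]]' >/dev/null; python3 go.py .406,.315,.2,.4; python3 lg.py
```

```text
t 15.65 p [0.5192 0.4535 0.035 ] psi 0.390 tilt 0.047 F [ 0.1  0.7 -6.9] grip 0.520 q [-0.18  0.74 -0.85  1.46  0.55  1.24 -2.28]
.519,.454,.035,.4 -> twist -0.010  mm [-0.  -0.5  0. ] norm 1
t 16.02 p [0.521  0.4563 0.0395] psi 0.390 tilt 0.040 F [ 0.2 -1.   0.2] grip 0.641 q [-0.18  0.74 -0.85  1.46  0.55  1.24 -2.28]
t 16.52 p [0.525  0.4582 0.1693] psi 0.391 tilt 0.042 F [-0.6  0.8 -0.2] grip 0.647 q [-0.17  0.64 -0.9   1.32  0.47  1.45 -2.23]
.406,.315,.2,.4 -> twist -0.009  mm [-165.4   85.6  -30.7] norm 189
```

```bash
python3 - <<'E'
from sim import *
print('rms mm',(1e2*np.array(f.fun).reshape(-1,6)[:,:3]).std().round(2),L.round(3))
for ps in (1.9,2.2,2.5):
    q=np.array(D[-1][0])
    for n,*g in [('mid',.46,.33,.2,ps),('rejup',.406,.315,.14,ps),('rej',.406,.315,.024,ps),('rejup',.406,.315,.2,ps),('box',.608,.194,.21,ps),('boxd',.608,.194,.15,ps)]:
        q=step(q,np.array(g[:3]),g[3]); e,a,w,_=pts(q); print(n,ps,q.round(2),clr(q),e.round(2),a.round(2),w.round(2))
E
```

```text
rms mm 1.38 [ 0.442  0.461  0.52   0.505  0.005  0.053  0.002 -0.041 -0.003  1.531]
mid 1.9 [ 0.44  0.47 -1.4   1.69  0.47  1.38 -0.71] [0.333 0.295 0.295] [ 0.19 -0.09  0.85] [0.47 0.34 0.76] [0.46 0.33 0.7 ]
rejup 1.9 [ 0.51  0.42 -1.45  1.88  0.44  1.24 -0.75] [0.271 0.244 0.244] [ 0.16 -0.1   0.86] [0.42 0.33 0.69] [0.41 0.31 0.64]
rej 1.9 [ 0.3   0.57 -1.23  1.96  0.62  1.06 -0.88] [0.194 0.168 0.168] [ 0.24 -0.08  0.83] [0.42 0.34 0.57] [0.41 0.31 0.53]
rejup 1.9 [ 0.63  0.36 -1.56  1.81  0.36  1.34 -0.69] [0.32  0.284 0.284] [ 0.13 -0.1   0.87] [0.41 0.32 0.76] [0.41 0.31 0.7 ]
box 1.9 [ 0.55  0.61 -1.3   1.51  0.59  1.47 -0.43] [0.492 0.465 0.457] [ 0.22 -0.15  0.82] [0.61 0.2  0.77] [0.61 0.19 0.71]
boxd 1.9 [ 0.53  0.66 -1.26  1.57  0.63  1.38 -0.46] [0.459 0.429 0.424] [ 0.24 -0.15  0.81] [0.62 0.2  0.71] [0.61 0.19 0.65]
mid 2.2 [ 0.46  0.53 -1.47  1.7   0.53  1.41 -0.46] [0.333 0.296 0.296] [ 0.21 -0.11  0.84] [0.47 0.34 0.76] [0.46 0.33 0.7 ]
rejup 2.2 [ 0.53  0.5  -1.51  1.88  0.52  1.27 -0.51] [0.271 0.244 0.244] [ 0.19 -0.12  0.85] [0.41 0.33 0.7 ] [0.41 0.31 0.64]
r
[... 566 characters left out ...]
.296 0.296] [ 0.23 -0.12  0.82] [0.46 0.33 0.76] [0.46 0.33 0.7 ]
rejup 2.5 [ 0.54  0.57 -1.57  1.88  0.59  1.31 -0.27] [0.272 0.244 0.244] [ 0.21 -0.13  0.83] [0.41 0.33 0.7 ] [0.41 0.31 0.64]
rej 2.5 [ 0.37  0.68 -1.35  1.97  0.74  1.13 -0.37] [0.195 0.169 0.169] [ 0.27 -0.11  0.8 ] [0.41 0.34 0.58] [0.41 0.31 0.53]
rejup 2.5 [ 0.62  0.53 -1.67  1.82  0.53  1.41 -0.23] [0.321 0.284 0.284] [ 0.19 -0.14  0.84] [0.41 0.32 0.76] [0.41 0.31 0.7 ]
box 2.5 [ 0.6   0.73 -1.45  1.51  0.72  1.53  0.09] [0.492 0.465 0.458] [ 0.25 -0.18  0.79] [0.61 0.19 0.77] [0.61 0.19 0.71]
boxd 2.5 [ 0.58  0.77 -1.4   1.58  0.76  1.45  0.06] [0.46  0.429 0.425] [ 0.27 -0.18  0.77] [0.61 0.2  0.71] [0.61 0.19 0.65]
```

```bash
cat > cal.py <<'E'
import sim; from sim import *
D=sim.D
def psi(r): M=Ro.from_rotvec(r).as_matrix(); return np.arctan2(M[1,0],M[0,0])
def fitd(d1):
    def r2(L): L=np.r_[d1,L]; return res(L,sg)
    g=least_squares(r2,L0[1:]); return np.r_[d1,g.x],g.cost
L0=sim.L.copy()
if __name__=='__main__':
  for d1 in(.2,.25,.3,.35,.4,.45):
    sim.L,c=fitd(d1); o=[]
    for a,b,via in((5,1,[]),(1,5,[]),(5,6,[(.4576,.1812,.02,.4),(.4583,.18,.13,.4)]),(7,8,[(.4535,.4595,.032,.4)]),(8,9,[(.455,.294,.139,.16),(.456,.276,.024,.16),(.454,.271,.13,.16),(.535,.432,.124,.39),(.519,.454,.035,.39)])):
        q=np.array(D[a][0])
        for v in via: q=sim.step(q,np.array(v[:3]),v[3])
        q=sim.step(q,np.array(D[b][1]),psi(D[b][2])); o.append((q-D[b][0])[[0,2,6]].round(2).tolist())
    print(d1,round(c,5),sim.L[[1,2,3,5]].round(3),o)
E
python3 cal.py
```

```text
0.2 0.00581 [0.454 0.52  0.246 0.063] [[-0.01, 0.02, 0.01], [0.03, -0.03, -0.0], [-0.0, -0.0, -0.01], [-0.01, 0.0, -0.02], [0.02, -0.0, -0.01]]
0.25 0.00469 [0.455 0.52  0.299 0.062] [[-0.0, 0.01, 0.02], [0.03, -0.03, -0.0], [0.0, -0.01, -0.01], [-0.0, 0.0, -0.02], [0.02, -0.01, -0.01]]
0.3 0.00385 [0.457 0.52  0.352 0.06 ] [[-0.0, 0.01, 0.02], [0.04, -0.04, 0.0], [0.0, -0.01, -0.01], [-0.0, 0.0, -0.02], [0.02, -0.01, -0.01]]
0.35 0.00329 [0.458 0.52  0.406 0.057] [[0.0, 0.01, 0.02], [0.05, -0.04, 0.01], [0.01, -0.01, -0.01], [-0.0, -0.0, -0.02], [0.02, -0.01, -0.01]]
0.4 0.00298 [0.46  0.52  0.459 0.055] [[0.0, 0.01, 0.02], [0.05, -0.05, 0.01], [0.01, -0.01, -0.01], [0.0, -0.0, -0.02], [0.02, -0.01, -0.01]]
0.45 0.0029 [0.462 0.52  0.513 0.053] [[0.01, 0.01, 0.03], [0.06, -0.05, 0.01], [0.01, -0.01, -0.01], [0.01, -0.01, -0.02], [0.03, -0.01, -0.01]]
```

```bash
cat > plan.py <<'E'
import sim; from sim import *
def run(q,path,verbose=True):
    q=np.array(q,float); m=0; q7=0
    for v in path:
        # track extremes along the leg
        p0,R0=fk(q,sim.L,sg); M=R0.as_matrix(); ps0=np.arctan2(M[1,0],M[0,0]); 
        for k in np.linspace(0,1,7)[1:]:
            q=step(q,p0+(np.array(v[:3])-p0)*k,ps0+(v[3]-ps0)*k); m=min(m,q[2]); q7=min(q7,q[6])
        if verbose: print(v,q.round(2))
    return q,m,q7
E
python3 - <<'E'
from plan import *
q0=np.array(D[-1][0])
for tw in [(.5,.3,.03),(.48,.22,.03),(.55,.42,.17),(.5,.22,.03),(.46,.28,.03),(.42,.25,.08)]:
  for ps in (1.85,):
    path=[(.5,.35,.12,.4),(*tw[:2],tw[2],.4),(*tw,ps),(*tw[:2],.09,ps),(.406,.315,.09,ps),(.406,.315,.024,ps),(.406,.315,.09,ps),(.48,.25,.09,ps),(.48,.25,.09,.4),(.53,.22,.2,.4),(.608,.194,.2,.4)]
    q,m,q7=run(q0,path,False); print(tw,ps,'min q3 %.2f min q7 %.2f'%(m,q7),q.round(2))
E
```

```text
(0.5, 0.3, 0.03) 1.85 min q3 -1.37 min q7 -2.22 [ 0.39  0.45 -0.99  1.51  0.38  1.38 -1.79]
(0.48, 0.22, 0.03) 1.85 min q3 -1.34 min q7 -2.22 [ 0.37  0.44 -0.95  1.51  0.36  1.37 -1.78]
(0.55, 0.42, 0.17) 1.85 min q3 -1.37 min q7 -2.22 [ 0.39  0.45 -0.98  1.51  0.38  1.38 -1.79]
(0.5, 0.22, 0.03) 1.85 min q3 -1.34 min q7 -2.22 [ 0.37  0.44 -0.95  1.51  0.36  1.38 -1.78]
(0.46, 0.28, 0.03) 1.85 min q3 -1.36 min q7 -2.22 [ 0.38  0.45 -0.97  1.51  0.37  1.38 -1.79]
(0.42, 0.25, 0.08) 1.85 min q3 -1.33 min q7 -2.22 [ 0.32  0.42 -0.88  1.51  0.32  1.37 -1.75]
```

```bash
python3 - <<'E'
from plan import *
q0=np.array(D[-1][0]); P=(.48,.2,.15,.4); q0,_,_=run(q0,[P],False); print(q0.round(2))
loops={'yz hi out, lo back':[(.48,.2,.38,.4),(.48,-.1,.38,.4),(.48,-.1,.1,.4),(.48,.2,.1,.4),P],
'yr':[(.43,.2,.2,.4),(.43,-.1,.2,.4),(.53,-.1,.2,.4),(.53,.2,.2,.4),P],
'twist hi+ lo-':[(.48,.2,.38,.4),(.48,.2,.38,.0),(.48,.2,.08,0.),(.48,.2,.08,.4),P],
'twist/y':[(.48,-.1,.2,.4),(.48,-.1,.2,1.5),(.48,.2,.2,1.5),(.48,.2,.2,.4),P],
'twist lo- hi+ big':[(.48,.2,.08,.4),(.48,.2,.08,1.6),(.48,.2,.35,1.6),(.48,.2,.35,.4),P],
'twist/r':[(.48,.2,.2,.4),(.43,.16,.2,.4),(.43,.16,.2,1.6),(.52,.25,.2,1.6),(.52,.25,.2,.4),P]}
for n,l in loops.items():
    a,m,_=run(q0,l,False); b,m2,_=run(q0,l[::-1][1:]+[P],False); print(n,'fwd dq3 %.2f (min %.2f)  rev %.2f (min %.2f)'%(a[2]-q0[2],m,b[2]-q0[2],m2))
E
```

```text
[ 0.47  0.19 -0.99  1.85  0.17  1.2  -1.75]
yz hi out, lo back fwd dq3 0.13 (min -1.01)  rev -0.21 (min -1.26)
yr fwd dq3 0.14 (min -1.01)  rev -0.27 (min -1.36)
twist hi+ lo- fwd dq3 -0.12 (min -1.12)  rev 0.08 (min -0.99)
twist/y fwd dq3 0.06 (min -1.04)  rev -0.10 (min -1.12)
twist lo- hi+ big fwd dq3 -0.63 (min -1.62)  rev 0.24 (min -1.01)
twist/r fwd dq3 0.25 (min -1.00)  rev -0.57 (min -1.56)
```

```bash
python3 - <<'E'
from plan import *
q0=np.array(D[-1][0])
for (x,y,z) in [(.48,.2,.35),(.45,.3,.35),(.43,.16,.3),(.48,.2,.42)]:
    print('---',x,y,z)
    path=[(.5,.35,.25,.4),(x,y,z,.4),(x,y,z,1.1),(x,y,z,1.85),(.42,.3,.2,1.85),(.406,.315,.09,1.85),(.406,.315,.024,1.85),(.406,.315,.19,1.85),(.5,.26,.2,1.85),(.608,.194,.2,1.85),(.608,.194,.15,1.85),(.608,.194,.2,1.85),(.608,.194,.2,.4),(.4,.2235,.14,.4),(.4,.2235,.03,.4)]
    q,m,q7=run(q0,path,(x,y,z)==(.48,.2,.35)); print(m,q7,q.round(2))
E
```

```text
--- 0.48 0.2 0.35
(0.5, 0.35, 0.25, 0.4) [ 0.15  0.34 -1.    1.52  0.28  1.44 -2.04]
(0.48, 0.2, 0.35, 0.4) [ 0.52 -0.03 -0.94  1.58 -0.03  1.58 -1.59]
(0.48, 0.2, 0.35, 1.1) [ 0.51 -0.02 -0.92  1.58 -0.02  1.58 -0.89]
(0.48, 0.2, 0.35, 1.85) [ 0.49 -0.02 -0.91  1.57 -0.02  1.58 -0.14]
(0.42, 0.3, 0.2, 1.85) [ 0.33  0.11 -1.05  1.8   0.1   1.29 -0.46]
(0.406, 0.315, 0.09, 1.85) [ 0.19  0.29 -1.01  1.91  0.28  1.09 -0.66]
(0.406, 0.315, 0.024, 1.85) [ 0.1   0.41 -0.94  1.95  0.4   0.98 -0.75]
(0.406, 0.315, 0.19, 1.85) [ 0.31  0.12 -1.07  1.82  0.11  1.27 -0.51]
(0.5, 0.26, 0.2, 1.85) [ 0.34  0.26 -1.    1.69  0.22  1.31 -0.42]
(0.608, 0.194, 0.2, 1.85) [ 0.35  0.44 -0.92  1.51  0.35  1.37 -0.32]
(0.608, 0.194, 0.15, 1.85) [ 0.33  0.48 -0.9   1.56  0.38  1.29 -0.34]
(0.608, 0.194, 0.2, 1.85) [ 0.35  0.44 -0.92  1.51  0.35  1.37 -0.32]
(0.608, 0.194, 0.2, 0.4) [ 0.17  0.37 -0.67  1.51  0.23  1.35 -1.68]
(0.4, 0.2235, 0.14, 0.4) [ 0.2  -0.01 -0.74  1.99 -0.01  1.15 -1.72]
(0.4, 0.2235, 0.03, 0.4) [ 0.13  0.21 -0.75  2.07  0.18  0.92 -1.88]
-1.0722483766075792 -2.2105461550290872 [ 0.13  0.21 -0.75  2.07  0.18  0.92 -1.88]
--- 0.45 0.3 0.35
-1.1386536153966078 -2.2105461550290872 [ 0.17  0.22 -0.79  2.07  0.19  0.92 -1.9 ]
--- 0.43 0.16 0.3
-1.0236497884648756 -2.2105461550290872 [ 0.03  0.2  -0.63  2.07  0.14  0.91 -1.85]
--- 0.48 0.2 0.42
-1.0660206874526594 -2.2105461550290872 [ 0.13  0.21 -0.74  2.07  0.18  0.92 -1.88]
```

Twisting high up, at z = 0.35, keeps joint 3 at -1.07 or better, so I follow that path.

```bash
python3 go.py .5,.35,.25,.4 .48,.2,.35,.4
python3 -m inch '[[0.6,-14,22,-18,0],[0.6,-22,34,-25,0],[0.6,-22,34,-25,0],[0.6,-22,34,-25,0],[0.6,-24,40,-25,0]]' >/dev/null; python3 go.py .48,.2,.35,.4
```

```text
t 16.52 p [0.525  0.4582 0.1693] psi 0.391 tilt 0.042 F [-0.6  0.8 -0.2] grip 0.647 q [-0.17  0.64 -0.9   1.32  0.47  1.45 -2.23]
.5,.35,.25,.4 -> twist -0.009  mm [-65.1  90.  -80.7] norm 137
.48,.2,.35,.4 -> twist 0.000  mm [ -76.8  130.4 -100. ] norm 181
t 17.15 p [0.4937 0.2709 0.304 ] psi 0.400 tilt 0.031 F [ 1.  -0.3  0.1] grip 0.799 q [ 0.31  0.26 -1.03  1.49  0.21  1.55 -1.88]
.48,.2,.35,.4 -> twist -0.000  mm [-40.3  60.  -46. ] norm 86
```

```bash
python3 -m inch '[[0.6,-20,30,-22,0],[0.6,-15,25,-20,0],[0.6,0,0,0,0]]' >/dev/null; python3 go.py .48,.2,.35,.4
python3 -m inch '[[0.6,0,0,0,-0.185],[0.6,0,0,0,-0.185],[0.6,0,0,0,-0.185],[0.6,0,0,0,-0.185]]' >/dev/null; python3 go.py
python3 -m inch '[[0.6,0,0,0,-0.185],[0.6,0,0,0,-0.185],[0.6,0,0,0,-0.185],[0.6,0,0,0,-0.185]]' >/dev/null; python3 go.py .42,.3,.2,1.85
python3 - <<'E'
from h import *
X=cloud(snap('top','t5.png')); S=cloud(snap('scene','s5.png'))
for c in((.455,.46),(.519,.455),(.406,.315)):
    print(blob(X,c,.035,.055,.09)); print(' S',blob(S,c,.035,.055,.09))
E
```

```text
t 17.52 p [0.4845 0.2033 0.3543] psi 0.395 tilt 0.023 F [ 0.1 -0.8  0.4] grip 0.802 q [ 0.49  0.12 -1.02  1.49  0.11  1.61 -1.7 ]
.48,.2,.35,.4 -> twist -0.005  mm [-5.4  1.3  4.3] norm 7
t 18.02 p [0.482  0.2093 0.3557] psi 1.152 tilt 0.020 F [0.2 0.4 0.3] grip 0.802 q [ 0.54  0.13 -1.1   1.49  0.12  1.62 -0.97]
t 18.52 p [0.4787 0.2168 0.3559] psi 1.902 tilt 0.019 F [-0.4 -0.4  0.5] grip 0.799 q [ 0.6   0.16 -1.2   1.48  0.15  1.62 -0.26]
.42,.3,.2,1.85 -> twist 0.052  mm [ 96.2 -33.5 155.9] norm 186
(np.int64(312), array([0.4572, 0.4594, 0.0233]), np.float64(0.0756), array([0.457 , 0.4581, 0.0701]), array([0.4574, 0.4588]), array([0.0438, 0.0454]), 1.7)
 S (np.int64(241), array([0.4541, 0.459 , 0.0243]), np.float64(0.0732), array([0.4531, 0.4519, 0.0686]), array([0.4532, 0.4584]), array([0.0456, 0.0455]), 57.8)
(np.int64(309), array([0.519 , 0.4511, 0.0235]), np.float64(0.0748), array([0.5192, 0.45  , 0.0703]), array([0.5192, 0.4506]), array([0.0448, 0.0457]), 39.2)
 S (np.int64(238), array([0.515 , 0.4512, 0.0242]), np.float64(0.073), array([0.5162, 0.4434, 0.0686]), array([0.5164, 0.451 ]), array([0.0459, 0.0446]), 59.6)
(np.int64(231), array([0.4075, 0.3152, 0.0233]), np.float64(0.0678), array([0.4032, 0.3197, 0.0629]), array([0.4054, 0.3186]), array([0.0461, 0.037 ]), 32.5)
 S (np.int64(248), array([0.4048, 0.3154, 0.0249]), np.float64(0.0649), array([0.405 , 0.3116, 0.0621]), array([0.4044, 0.3148]), array([0.0456, 0.0468]), 30.6)
```

Both plain bushings are seated, with tops at 0.070 and within about 3 mm of the pocket centres in both views. Joint 3 sits at -1.20, lower than predicted, so I re-simulate from the actual state.

```bash
python3 lg.py; python3 - <<'E'
from plan import *
print((1e2*np.array(f.fun).reshape(-1,6)[:,:3]).std().round(2))
q0=np.array(D[-1][0])
run(q0,[(.42,.3,.2,1.85),(.406,.315,.09,1.85),(.406,.315,.024,1.85),(.406,.315,.19,1.85),(.5,.26,.2,1.85)])
print('via')
run(q0,[(.48,.22,.1,1.85),(.43,.29,.1,1.85),(.406,.315,.09,1.85),(.406,.315,.024,1.85),(.406,.315,.09,1.85),(.5,.26,.09,1.85),(.52,.24,.2,1.85),(.608,.194,.2,1.85)])
E
```

```text
2.04
(0.42, 0.3, 0.2, 1.85) [ 0.48  0.17 -1.24  1.79  0.16  1.3  -0.52]
(0.406, 0.315, 0.09, 1.85) [ 0.31  0.32 -1.15  1.93  0.32  1.1  -0.7 ]
(0.406, 0.315, 0.024, 1.85) [ 0.21  0.42 -1.06  1.98  0.44  0.99 -0.78]
(0.406, 0.315, 0.19, 1.85) [ 0.45  0.18 -1.25  1.81  0.17  1.28 -0.57]
(0.5, 0.26, 0.2, 1.85) [ 0.45  0.32 -1.16  1.69  0.3   1.33 -0.48]
via
(0.48, 0.22, 0.1, 1.85) [ 0.49  0.33 -1.1   1.89  0.32  1.12 -0.46]
(0.43, 0.29, 0.1, 1.85) [ 0.36  0.31 -1.13  1.91  0.31  1.12 -0.61]
(0.406, 0.315, 0.09, 1.85) [ 0.3   0.31 -1.13  1.93  0.31  1.1  -0.69]
(0.406, 0.315, 0.024, 1.85) [ 0.2   0.42 -1.05  1.98  0.43  0.99 -0.78]
(0.406, 0.315, 0.09, 1.85) [ 0.3   0.32 -1.13  1.93  0.32  1.1  -0.69]
(0.5, 0.26, 0.09, 1.85) [ 0.35  0.43 -1.05  1.81  0.4   1.14 -0.56]
(0.52, 0.24, 0.2, 1.85) [ 0.45  0.33 -1.12  1.67  0.3   1.33 -0.44]
(0.608, 0.194, 0.2, 1.85) [ 0.41  0.48 -1.03  1.51  0.41  1.39 -0.37]
```

```bash
python3 -m inch '[[0.6,0,0,40,0],[0.6,0,0,50,0],[0.6,0,0,50,0],[0.6,0,0,45,0]]' >/dev/null; python3 go.py .43,.29,.11,1.9
python3 -m inch '[[0.6,0,0,30,0],[0.6,0,0,0,0]]' >/dev/null; python3 go.py .43,.29,.11,1.9 .406,.315,.09,1.9
```

```text
t 19.12 p [0.4775 0.2203 0.1698] psi 1.884 tilt 0.009 F [ 0.5 -0.3  1. ] grip 0.798 q [ 0.54  0.26 -1.16  1.79  0.25  1.26 -0.37]
.43,.29,.11,1.9 -> twist -0.016  mm [ 81.3 -22.4  59.8] norm 103
t 19.38 p [0.4741 0.2206 0.1359] psi 1.880 tilt 0.015 F [-0.4  0.6 -0.4] grip 0.803 q [ 0.51  0.3  -1.13  1.83  0.29  1.21 -0.41]
.43,.29,.11,1.9 -> twist -0.020  mm [ 80.  -19.3  25.9] norm 86
.406,.315,.09,1.9 -> twist 0.000  mm [ 31.4 -14.6  20. ] norm 40
```

```bash
python3 -m inch '[[0.6,30,-9,8,0],[0.6,40,-12,10,0],[0.6,30,-10,10,0],[0.6,5,-2,0,0],[0.6,0,0,0,0]]' >/dev/null; python3 go.py .406,.315,.09,1.9; python3 lg.py
```

```text
t 20.00 p [0.4135 0.3169 0.1151] psi 1.869 tilt 0.004 F [-0.5 -0.2  0.5] grip 0.799 q [ 0.3   0.32 -1.15  1.87  0.32  1.16 -0.66]
.406,.315,.09,1.9 -> twist -0.031  mm [ 0.6 -7.7 25.1] norm 26
```

```bash
python3 -m inch '[[0.6,0,-6,14,0],[0.6,0,-2,14,0],[0.6,0,0,0,0]]' >/dev/null; python3 go.py .406,.315,.024,1.87
python3 -m inch '[[0.6,0,0,12,0],[0.6,0,0,12,0],[0.6,0,0,0,0]]' >/dev/null; python3 go.py .406,.315,.024,1.87
```

```text
t 20.38 p [0.4079 0.3115 0.0857] psi 1.863 tilt 0.004 F [ 0.4  0.1 -0.5] grip 0.801 q [ 0.29  0.34 -1.13  1.92  0.35  1.1  -0.69]
.406,.315,.024,1.87 -> twist -0.007  mm [ 3.9 -0.8 61.7] norm 62
t 20.75 p [0.4082 0.3106 0.0595] psi 1.862 tilt 0.005 F [-0.1  0.6  0.4] grip 0.800 q [ 0.26  0.38 -1.1   1.94  0.39  1.06 -0.72]
.406,.315,.024,1.87 -> twist -0.008  mm [ 4.9 -0.8 35.5] norm 36
```

```bash
python3 -m inch '[[0.6,4,-1,14,0],[0.6,1,0,12,0],[0.6,0,0,9,0],[0.6,0,0,0,0]]' >/dev/null; python3 go.py .406,.315,.024,1.87
python3 -m inch '[[-1,0,0,0,0],[-1,0,0,0,0],[-1,0,0,0,0],[-1,0,0,0,0]]' 30 >/dev/null; python3 go.py
```

```text
t 21.25 p [0.4053 0.3157 0.0218] psi 1.862 tilt 0.005 F [0.3 0.2 0.4] grip 0.797 q [ 0.19  0.44 -1.05  1.96  0.45  1.   -0.78]
.406,.315,.024,1.87 -> twist -0.008  mm [-0.9  0.5 -2.2] norm 2
t 21.75 p [0.4062 0.3163 0.0226] psi 1.862 tilt 0.003 F [ 2.1  0.8 -4. ] grip 0.516 q [ 0.2   0.44 -1.05  1.96  0.45  1.   -0.78]
```

```bash
python3 -m inch '[[-1,0,0,-25,0],[-1,0,0,-30,0],[-1,0,0,-25,0],[-1,0,0,0,0]]' >/dev/null; python3 go.py .5,.26,.1,1.87
python3 -m inch '[[-1,-15,15,0,0],[-1,-25,25,0,0],[-1,-25,25,-10,0],[-1,-15,25,-20,0],[-1,0,0,0,0]]' >/dev/null; python3 go.py .51,.25,.21,1.87 
```

```text
t 22.25 p [0.4026 0.3123 0.0999] psi 1.862 tilt 0.013 F [ 1.4 -0.1 -7.5] grip 0.519 q [ 0.3   0.32 -1.15  1.9   0.32  1.14 -0.68]
.5,.26,.1,1.87 -> twist -0.008  mm [-78.7  77.7  -0.1] norm 111
t 22.88 p [0.5143 0.2524 0.1194] psi 1.859 tilt 0.027 F [-0.6  0.1 -7.4] grip 0.520 q [ 0.34  0.45 -1.05  1.72  0.41  1.24 -0.52]
.51,.25,.21,1.87 -> twist -0.011  mm [ -1.1  -4.8 -90.6] norm 91
```

```bash
python3 -m inch '[[-1,0,-5,-25,0],[-1,0,0,-35,0],[-1,0,0,-30,0],[-1,0,0,0,0]]' >/dev/null; python3 go.py .608,.194,.205,1.87
python3 -m inch '[[-1,-15,25,0,0],[-1,-25,30,0,0],[-1,-25,20,0,0],[-1,-10,0,0,0],[-1,0,0,0,0]]' >/dev/null; python3 go.py .608,.194,.165,1.87
```

```text
t 23.38 p [0.5073 0.2519 0.2102] psi 1.863 tilt 0.035 F [ 1.2  0.3 -6.9] grip 0.517 q [ 0.39  0.36 -1.11  1.62  0.32  1.4  -0.47]
.608,.194,.205,1.87 -> twist -0.007  mm [-85.   79.2   5.2] norm 116
t 24.00 p [0.5971 0.2009 0.2025] psi 1.870 tilt 0.045 F [-1.   0.8 -6.9] grip 0.516 q [ 0.36  0.51 -1.02  1.46  0.43  1.46 -0.37]
.608,.194,.165,1.87 -> twist -0.000  mm [-9.8  8.4 37.5] norm 40
```

```bash
python3 -m inch '[[-1,-9,8,10,0],[-1,0,0,12,0],[-1,0,0,0,0]]' >/dev/null; python3 go.py .607,.194,.165,1.87
python3 - <<'E'
from h import *
d=snap('scene','s6.png'); c=d['color'][100:260,240:440,::-1]; cv2.imwrite('pics/s6z.png',cv2.resize(c,None,fx=3,fy=3,interpolation=cv2.INTER_CUBIC))
E
```

```text
t 24.38 p [0.6044 0.1955 0.1776] psi 1.874 tilt 0.047 F [ 0.5 -0.1 -6.5] grip 0.515 q [ 0.36  0.54 -1.01  1.48  0.46  1.42 -0.37]
.607,.194,.165,1.87 -> twist 0.004  mm [-2.2  2.  12.6] norm 13
```

View pics/s6z.png

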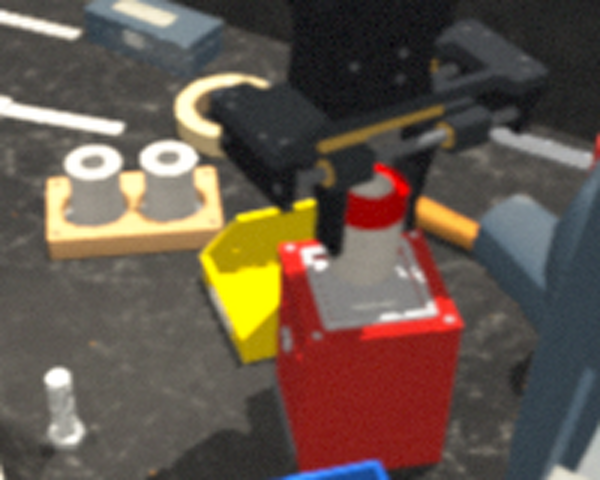

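Both plain bushings stand in the nest at crop (95,185) and (168,180). The red-topped bushing hangs centred over the flap at (375,240). I lower it onto the flap and release.

```bash
python3 -m inch '[[-1,-2,2,10,0],[-1,0,0,8,0],[-1,0,0,0,0]]' >/dev/null; python3 go.py .607,.194,.15,1.87
python3 -m inch '[[-1,0,0,8,0],[-1,0,0,0,0]]' >/dev/null; python3 go.py .607,.194,.15,1.87
```

```text
t 24.80 p [0.6068 0.1942 0.1595] psi 1.874 tilt 0.046 F [-0.4  1.  -6.4] grip 0.517 q [ 0.36  0.56 -1.    1.5   0.47  1.39 -0.37]
.607,.194,.15,1.87 -> twist 0.004  mm [-0.3  0.2  9.5] norm 9
t 25.05 p [0.607  0.1947 0.1526] psi 1.874 tilt 0.044 F [-2.8 -1.2 -1.2] grip 0.519 q [ 0.36  0.56 -1.    1.51  0.47  1.38 -0.38]
.607,.194,.15,1.87 -> twist 0.004  mm [-0.6 -0.2  2.6] norm 3
```

```bash
python3 -m inch '[[0.5,0,0,0,0],[0.5,0,0,0,0],[0.5,0,0,0,0],[0.5,0,0,0,0]]' >/dev/null; python3 go.py
python3 -m inch '[[0.5,0,0,-15,0],[0.5,0,0,-30,0],[0.5,0,0,-30,0],[0.5,0,0,-30,0]]' >/dev/null; python3 go.py; python3 lg.py
python3 - <<'E'
from h import *
S=cloud(snap('scene','s7.png')); 
print(blob(S,(.607,.194),.028,.10,.2)); d=load('s7'); c=d['color'][100:260,240:440,::-1]; cv2.imwrite('pics/s7z.png',cv2.resize(c,None,fx=3,fy=3,interpolation=cv2.INTER_CUBIC))
E
```

```text
t 25.55 p [0.6078 0.1958 0.1553] psi 1.875 tilt 0.040 F [-0.3 -0.7 -0.4] grip 0.746 q [ 0.36  0.56 -1.    1.5   0.47  1.38 -0.38]
t 26.05 p [0.6123 0.198  0.2655] psi 1.874 tilt 0.038 F [ 0.3 -0.1 -0. ] grip 0.750 q [ 0.35  0.5  -1.03  1.34  0.43  1.57 -0.34]
(np.int64(635), array([0.607 , 0.1938, 0.028 ]), np.float64(0.1832), array([0.5988, 0.1852, 0.1517]), array([0.6072, 0.1923]), array([0.0451, 0.0534]), 61.7)
```

View pics/s7z.png

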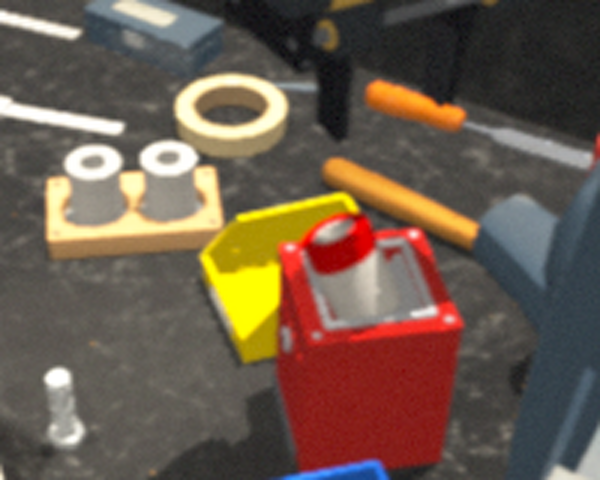

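The reject bushing has not dropped. It leans to -x in the opening, with its red top at crop (340,243), so it needs a push down. I measure where its top is.

```bash
python3 -m inch '[[-1,0,0,-10,0],[-1,0,0,0,0],[-1,0,0,0,0],[-1,0,0,0,0]]' >/dev/null; python3 go.py
python3 - <<'E'
from h import *
for n in('scene','top'):
    d=snap(n,n+'8.png'); X=cloud(d); hsv=cv2.cvtColor(d['color'],cv2.COLOR_RGB2HSV).astype(int)
    m=(np.hypot(X[...,0]-.595,X[...,1]-.194)<.055)&(X[...,2]>.150)&(X[...,2]<.22); P=X[m]; print(n,m.sum())
    if m.sum()>20: 
        print('min',P.min(0).round(3),'max',P.max(0).round(3),'med',np.median(P,0).round(3))
        h=P[P[:,2]>np.percentile(P[:,2],50)]; A=np.c_[h[:,:2]-h[:,:2].mean(0),np.ones(len(h))]; print('top plane',np.linalg.lstsq(A,h[:,2],rcond=None)[0].round(2),h.mean(0).round(4))
        for z0 in np.arange(.15,.19,.005):
            k=P[(P[:,2]>=z0)&(P[:,2]<z0+.005)]; 
            if len(k)>5: print(z0.round(3),len(k),k[:,0].min().round(3),k[:,0].max().round(3),k[:,1].min().round(3),k[:,1].max().round(3))
E
```

```text
t 26.60 p [0.6146 0.1998 0.2824] psi 1.874 tilt 0.029 F [ 0.5  0.7 -0.2] grip 0.388 q [ 0.34  0.49 -1.03  1.31  0.42  1.59 -0.33]
scene 517
min [0.566 0.177 0.15 ] max [0.619 0.232 0.182] med [0.591 0.192 0.166]
top plane [ 0.14 -0.06  0.17] [0.5927 0.1991 0.1729]
0.15 59 0.57 0.619 0.177 0.206
0.155 70 0.567 0.618 0.179 0.225
0.16 113 0.566 0.615 0.182 0.23
0.165 109 0.568 0.613 0.183 0.232
0.17 76 0.572 0.612 0.186 0.226
0.175 72 0.574 0.61 0.186 0.218
0.18 18 0.585 0.607 0.188 0.207
top 180
min [0.568 0.193 0.153] max [0.608 0.232 0.176] med [0.585 0.22  0.165]
top plane [ 0.32 -0.29  0.17] [0.5899 0.2181 0.1688]
0.155 9 0.576 0.593 0.207 0.229
0.16 72 0.568 0.596 0.204 0.232
0.165 66 0.568 0.603 0.204 0.232
0.17 28 0.577 0.608 0.193 0.23
```

```bash
python3 go.py .602,.199,.2,1.87
python3 -m inch '[[-1,4,-10,20,0],[-1,0,0,25,0],[-1,0,0,20,0],[-1,0,0,0,0]]' >/dev/null; python3 go.py .602,.199,.18,1.87
```

```text
t 26.70 p [0.6146 0.1997 0.2823] psi 1.873 tilt 0.029 F [-0.5 -0.2 -0.7] grip 0.291 q [ 0.34  0.49 -1.03  1.31  0.42  1.59 -0.33]
.602,.199,.2,1.87 -> twist 0.003  mm [  3.  -12.3  82.3] norm 83
t 27.20 p [0.6018 0.1989 0.2143] psi 1.873 tilt 0.031 F [ 0.1 -0.2  0.7] grip 0.010 q [ 0.37  0.5  -1.03  1.45  0.43  1.46 -0.36]
.602,.199,.18,1.87 -> twist 0.003  mm [ 0.   0.2 34.3] norm 34
```

```bash
python3 -m inch '[[-1,0,0,15,0],[-1,0,0,12,0],[-1,0,0,0,0]]' >/dev/null; python3 go.py 
python3 -m inch '[[-1,0,0,7,0],[-1,0,0,7,0],[-1,0,0,0,0]]' >/dev/null; python3 go.py 
python3 -m inch '[[-1,0,0,7,0],[-1,0,0,7,0],[-1,0,0,0,0]]' >/dev/null; python3 go.py
```

```text
t 27.57 p [0.6019 0.1987 0.1866] psi 1.873 tilt 0.029 F [-0.4 -0.2 -0. ] grip 0.006 q [ 0.37  0.52 -1.02  1.49  0.44  1.41 -0.37]
t 27.95 p [0.6066 0.1989 0.1761] psi 1.871 tilt 0.020 F [-0.1 -0.4 -0.4] grip 0.008 q [ 0.37  0.52 -1.01  1.5   0.46  1.38 -0.37]
t 28.32 p [0.6052 0.1988 0.1601] psi 1.872 tilt 0.022 F [ 0.3  0.8 -0.4] grip 0.005 q [ 0.37  0.53 -1.01  1.52  0.46  1.36 -0.38]
```

```bash
python3 -m inch '[[-1,0,0,-25,0],[-1,0,0,-40,0],[-1,0,0,-40,0],[-1,0,0,0,0]]' >/dev/null; python3 go.py; python3 - <<'E'
from h import *
d=snap('scene','s9.png'); X=cloud(d)
m=(np.hypot(X[...,0]-.607,X[...,1]-.194)<.024)&(X[...,2]<.22); print(np.percentile(X[m][:,2],[5,50,95]).round(4))
c=d['color'][100:260,240:440,::-1]; cv2.imwrite('pics/s9z.png',cv2.resize(c,None,fx=3,fy=3,interpolation=cv2.INTER_CUBIC))
E
```

```text
t 28.82 p [0.6051 0.2007 0.2661] psi 1.873 tilt 0.025 F [ 0.5  0.2 -0.6] grip 0.003 q [ 0.37  0.48 -1.04  1.37  0.41  1.54 -0.34]
[0.1317 0.1332 0.1348]
```

View pics/s9z.png

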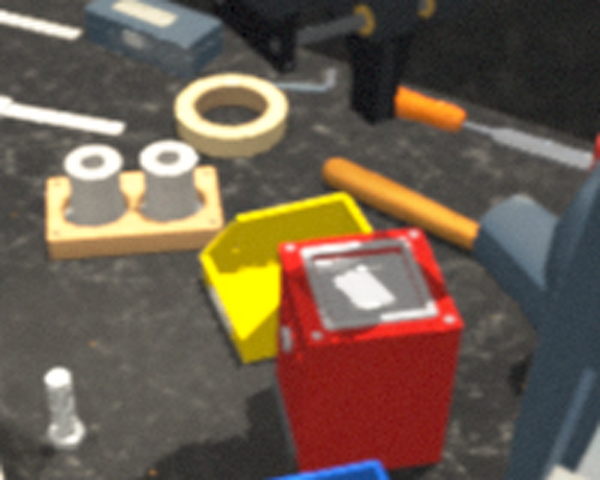

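The flap is shut and level at 0.133 and the bushing is gone from the opening. Next is the bolt, after twisting back, which also relaxes joint 3.

```bash
python3 -m inch '[[0,0,0,8,0.185],[0,0,0,8,0.185],[0,0,0,8,0.185],[0,0,0,8,0.185]]' >/dev/null; python3 -m inch '[[0,0,0,8,0.185],[0,0,0,0,0.185],[0,0,0,0,0.185],[0,0,0,0,0.185]]' >/dev/null; python3 go.py .43,.22,.2,.4 .4,.2235,.13,.4; python3 lg.py
```

```text
t 29.88 p [0.5973 0.1952 0.2087] psi 0.369 tilt 0.047 F [-0.  -0.1 -0.5] grip 0.500 q [ 0.2   0.41 -0.75  1.46  0.28  1.42 -1.76]
.43,.22,.2,.4 -> twist -0.031  mm [-144.4  -88.     8.7] norm 169
.4,.2235,.13,.4 -> twist 0.000  mm [-26.3 -14.9  70. ] norm 76
```

```bash
python3 -m inch '[[0,-25,-15,0,0],[0,-38,-23,0,0],[0,-38,-23,10,0],[0,-34,-20,20,0],[0,-15,-8,20,0]]' >/dev/null; python3 go.py .4,.2235,.11,.4
python3 -m inch '[[0,0,0,0,0]]' >/dev/null; python3 go.py .4,.2235,.1,.4
```

```text
t 30.50 p [0.4159 0.221  0.157 ] psi 0.363 tilt 0.057 F [ 0.9 -0.1  0.6] grip 0.502 q [ 0.28  0.08 -0.85  1.9   0.06  1.25 -1.8 ]
.4,.2235,.11,.4 -> twist -0.037  mm [-13.7  -8.5  47. ] norm 50
t 30.62 p [0.4135 0.2199 0.155 ] psi 0.365 tilt 0.061 F [-0.2  0.6  0.1] grip 0.499 q [ 0.28  0.08 -0.85  1.9   0.06  1.25 -1.8 ]
.4,.2235,.1,.4 -> twist -0.035  mm [-11.   -8.5  55. ] norm 57
```

```bash
python3 -m inch '[[0,-8,-6,18,0],[0,-3,-2,20,0],[0,0,0,0,0]]' >/dev/null; python3 go.py .4,.2235,.03,.4
python3 -m inch '[[0,0,0,14,0],[0,0,0,14,0],[0,0,0,0,0]]' >/dev/null; python3 go.py .4,.2235,.03,.4
```

```text
t 31.00 p [0.4009 0.2215 0.1174] psi 0.362 tilt 0.060 F [ 0.6  0.  -0.3] grip 0.499 q [ 0.27  0.1  -0.86  1.97  0.08  1.17 -1.83]
.4,.2235,.03,.4 -> twist -0.038  mm [-0.1 -2.2 87.4] norm 87
t 31.38 p [0.4017 0.2208 0.0888] psi 0.360 tilt 0.058 F [-0.4  0.4  0.2] grip 0.503 q [ 0.25  0.14 -0.85  2.    0.12  1.11 -1.86]
.4,.2235,.03,.4 -> twist -0.040  mm [-0.5 -3.2 58.8] norm 59
```

```bash
python3 -m inch '[[0,-1,-3,15,0],[0,0,0,15,0],[0,0,0,15,0],[0,0,0,10,0],[0,0,0,0,0]]' >/dev/null; python3 go.py .4,.2235,.03,.4
python3 -m inch '[[-1,0,0,0,0],[-1,0,0,0,0],[-1,0,0,0,0],[-1,0,0,0,0]]' 25 >/dev/null; python3 go.py
```

```text
t 32.00 p [0.3964 0.2218 0.0298] psi 0.360 tilt 0.058 F [-0.4 -0.8  0.2] grip 0.496 q [ 0.21  0.24 -0.84  2.06  0.2   0.99 -1.94]
.4,.2235,.03,.4 -> twist -0.040  mm [ 4.  -0.2 -0.2] norm 4
t 32.50 p [0.3975 0.2223 0.0309] psi 0.360 tilt 0.056 F [ 0.   0.2 -1.6] grip 0.169 q [ 0.21  0.24 -0.84  2.05  0.2   0.99 -1.94]
```

```bash
python3 -m inch '[[-1,0,0,-25,0],[-1,0,0,-40,0],[-1,0,0,-40,0]]' >/dev/null; python3 go.py .53,.062,.14,-.15
python3 -m inch '[[-1,5,15,0,0.1],[-1,18,32,0,0.1],[-1,22,35,0,0.1],[-1,28,35,0,0.1],[-1,28,30,0,0.1]]' >/dev/null; python3 go.py .53,.062,.14,-.15;python3 lg.py
```

```text
t 32.88 p [0.3996 0.2235 0.135 ] psi 0.361 tilt 0.064 F [ 2.1 -1.5 -1.3] grip 0.165 q [ 0.28  0.08 -0.87  1.94  0.06  1.21 -1.82]
.53,.062,.14,-.15 -> twist 0.511  mm [153.1 140.2  -5. ] norm 208
t 33.50 p [0.5224 0.0897 0.1369] psi -0.148 tilt 0.056 F [-0.5  0.2 -1.9] grip 0.165 q [ 0.38  0.23 -0.69  1.79  0.17  1.23 -2.08]
.53,.062,.14,-.15 -> twist 0.002  mm [11.7 26.3 -3.1] norm 29
```

```bash
python3 -m inch '[[-1,6,24,0,0],[-1,0,2,0,0],[-1,0,0,0,0]]' >/dev/null; python3 go.py .53,.062,.05,-.15
python3 - <<'E'
from h import *
snap('scene','s10.png')
E
```

```text
t 33.88 p [0.5253 0.06   0.1364] psi -0.154 tilt 0.058 F [ 0.6 -0.2 -1.6] grip 0.164 q [ 0.42  0.23 -0.67  1.8   0.17  1.23 -2.03]
.53,.062,.05,-.15 -> twist -0.004  mm [ 4.3 -2.7 86.4] norm 87
```

View pics/s10.png

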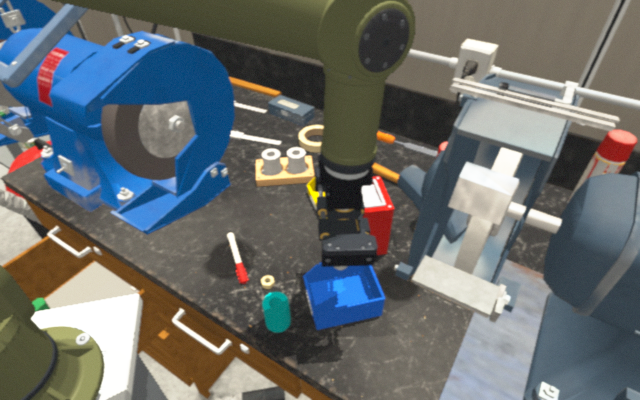

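The gripper is over the blue bin at (345,255) with the bolt held (16 mm opening) and nothing is near it. I lower and release.

```bash
python3 -m inch '[[-1,3,0,22,0],[-1,2,0,22,0],[-1,2,0,22,0],[-1,1,0,8,0],[-1,0,0,0,0]]' >/dev/null; python3 go.py .53,.062,.05,-.15
python3 -m inch '[[-0.3,0,0,0,0],[-0.3,0,0,0,0],[-0.3,0,0,0,0]]' >/dev/null
python3 -m inch '[[-0.3,0,0,-20,0],[-0.3,0,0,-35,0],[-0.3,0,0,-40,0]]' >/dev/null; python3 go.py .4,.122,.14,.4; python3 lg.py
```

```text
t 34.55 p [0.529  0.0617 0.0619] psi -0.145 tilt 0.056 F [ 0.9 -3.8 -2.4] grip 0.167 q [ 0.39  0.32 -0.65  1.86  0.24  1.09 -2.08]
.53,.062,.05,-.15 -> twist 0.005  mm [ 1.  -0.4 11.9] norm 12
t 35.30 p [0.5336 0.0685 0.1627] psi -0.141 tilt 0.053 F [ 0.6 -0.8  0.3] grip 0.355 q [ 0.42  0.22 -0.68  1.75  0.16  1.28 -2.02]
.4,.122,.14,.4 -> twist -0.541  mm [-102.2 -101.3   22.7] norm 146
```

```bash
python3 -m inch '[[-0.3,0,0,0,-0.185],[-0.3,0,0,0,-0.185],[-0.3,0,0,0,-0.185]]' >/dev/null; python3 -m inch '[[-0.2,0,0,0,-0.185],[-0.2,0,0,0,-0.185],[-0.2,0,0,0,-0.185]]' >/dev/null; python3 go.py .4,.122,.1,1.0
python3 - <<'E'
from h import *
for n in('top','scene'):
    d=snap(n,n+'11.png'); X=cloud(d); hsv=cv2.cvtColor(d['color'],cv2.COLOR_RGB2HSV).astype(int)
    m=(np.hypot(X[...,0]-.4,X[...,1]-.122)<.025)&(X[...,2]>.007)&(X[...,2]<.02); print(n,'nut',m.sum(),blob(X,(.4,.122),.025,.007,.02))
    m=(np.abs(X[...,0]-.534)<.05)&(np.abs(X[...,1]-.057)<.04)&(X[...,2]>.012)&(X[...,2]<.09); print('in blue',m.sum(), np.median(X[m],0) if m.sum() else '', X[m].max(0) if m.sum() else '')
E
```

```text
t 36.05 p [0.5418 0.08   0.1807] psi 0.990 tilt 0.025 F [ 0.2 -0.5  0.5] grip 0.397 q [ 0.53  0.23 -0.83  1.72  0.19  1.29 -0.93]
.4,.122,.1,1.0 -> twist -0.010  mm [ -41.3 -142.    80.7] norm 168
top nut 72 (np.int64(72), array([0.4014, 0.1215, 0.0136]), np.float64(0.0169), array([0.402 , 0.121 , 0.0135]), array([0.4021, 0.122 ]), array([0.0231, 0.0258]), 0.9)
in blue 0  
scene nut 108 (np.int64(108), array([0.3991, 0.1219, 0.0132]), np.float64(0.0161), array([0.3985, 0.1203, 0.0126]), array([0.399 , 0.1225]), array([0.0245, 0.024 ]), 84.0)
in blue 236 [0.52916497 0.05197529 0.03957654] [0.54209108 0.06612814 0.070673  ]
```

The bolt is standing in the blue bin near (0.53, 0.055). Next is the nut, measured at (0.400, 0.122).

```bash
python3 -m inch '[[-0.1,-7,-25,0,0],[-0.1,-10,-38,5,0],[-0.1,-10,-38,15,0],[-0.1,-10,-32,20,0],[-0.1,0,0,10,0]]' >/dev/null; python3 go.py .4,.122,.08,1.0
python3 -m inch '[[-0.1,0,0,0,0]]' >/dev/null; python3 go.py .4,.122,.06,1.0; python3 lg.py
```

```text
t 36.77 p [0.4103 0.1291 0.1364] psi 0.968 tilt 0.015 F [ 0.7 -0.2  0.3] grip 0.449 q [ 0.57 -0.07 -0.9   2.04 -0.05  1.16 -0.91]
.4,.122,.08,1.0 -> twist -0.032  mm [-11.6  -4.9  56.4] norm 58
t 36.90 p [0.4109 0.1293 0.1369] psi 0.966 tilt 0.015 F [ 0.3 -0.1  0.7] grip 0.450 q [ 0.56 -0.07 -0.9   2.04 -0.05  1.16 -0.91]
.4,.122,.06,1.0 -> twist -0.034  mm [-12.1  -5.3  76.9] norm 78
```

```bash
python3 -m inch '[[-0.1,-10,-4,20,0],[-0.1,-2,-1,20,0],[-0.1,0,0,20,0],[-0.1,0,0,0,0]]' >/dev/null; python3 go.py .4,.122,.03,.97
python3 -m inch '[[-0.1,0,0,18,0],[-0.1,0,0,14,0],[-0.1,0,0,0,0]]' >/dev/null; python3 go.py .4,.122,.005,.97
```

```text
t 37.40 p [0.4065 0.1229 0.0799] psi 0.959 tilt 0.009 F [-0.2  0.1  0.7] grip 0.447 q [ 0.56 -0.   -0.91  2.12  0.01  1.02 -0.97]
.4,.122,.03,.97 -> twist -0.011  mm [-4.4 -4.8 49.9] norm 50
t 37.77 p [0.4111 0.1237 0.0502] psi 0.955 tilt 0.010 F [-1.3  0.  -0.4] grip 0.449 q [ 0.55  0.07 -0.92  2.15  0.08  0.95 -1.03]
.4,.122,.005,.97 -> twist -0.015  mm [-7.6 -8.2 45.2] norm 47
```

```bash
python3 -m inch '[[-0.1,-8,-8,0,0],[-0.1,-3,-3,10,0],[-0.1,0,0,0,0]]' >/dev/null; python3 go.py .4,.122,.005,.97
python3 -m inch '[[-0.1,-3,-3,8,0],[-0.1,0,0,0,0]]' >/dev/null; python3 go.py .4,.122,.005,.97
```

```text
t 38.15 p [0.3957 0.1209 0.0408] psi 0.955 tilt 0.012 F [-0.7 -0.9  0.9] grip 0.454 q [ 0.55  0.04 -0.92  2.19  0.05  0.92 -1.01]
.4,.122,.005,.97 -> twist -0.015  mm [ 3.3  3.  35.8] norm 36
t 38.40 p [0.3914 0.12   0.0324] psi 0.955 tilt 0.012 F [ 0.6 -0.4  0.1] grip 0.447 q [ 0.55  0.05 -0.92  2.2   0.06  0.9  -1.02]
.4,.122,.005,.97 -> twist -0.015  mm [ 6.5  6.  27.4] norm 29
```

Reach is fine. I correct the offset and go down.

```bash
python3 -m inch '[[-0.1,6,6,8,0],[-0.1,0,0,0,0],[-0.1,0,0,6,0],[-0.1,0,0,0,0]]' >/dev/null; python3 go.py .4,.122,.005,.97
```

```text
t 38.90 p [0.4001 0.1215 0.0183] psi 0.955 tilt 0.013 F [-0.1  0.3  0.3] grip 0.448 q [ 0.53  0.11 -0.92  2.2   0.13  0.87 -1.08]
.4,.122,.005,.97 -> twist -0.015  mm [ 0.3 -0.3 13.3] norm 13
```

```bash
python3 -m inch '[[-0.1,0,0,6,0],[-0.1,0,0,0,0],[-0.1,0,0,5,0],[-0.1,0,0,0,0]]' >/dev/null; python3 go.py .4,.122,.005,.97
```

```text
t 39.40 p [0.4001 0.1213 0.0067] psi 0.955 tilt 0.013 F [-0.7 -0.5 -0.1] grip 0.448 q [ 0.52  0.14 -0.91  2.21  0.16  0.85 -1.11]
.4,.122,.005,.97 -> twist -0.015  mm [ 0.5 -0.5  1.7] norm 2
```

```bash
python3 -m inch '[[-0.1,0,0,2,0],[-0.1,0,0,0,0]]' >/dev/null; python3 -m inch '[[-1,0,0,0,0],[-1,0,0,0,0],[-1,0,0,0,0],[-1,0,0,0,0],[-1,0,0,0,0]]' 25 >/dev/null; python3 go.py
python3 -m inch '[[-1,0,0,-20,0],[-1,0,0,-30,0],[-1,0,0,-40,0],[-1,0,0,-50,0]]' >/dev/null; python3 go.py .48,.22,.2,1.5; python3 lg.py
```

```text
t 40.27 p [0.4003 0.1214 0.0047] psi 0.955 tilt 0.013 F [-0.   0.6 -0.4] grip 0.275 q [ 0.52  0.14 -0.91  2.21  0.17  0.84 -1.11]
t 40.77 p [0.395  0.1218 0.1448] psi 0.956 tilt 0.005 F [ 1.3 -0.9  0.3] grip 0.275 q [ 0.61 -0.16 -0.89  2.07 -0.13  1.17 -0.84]
.48,.22,.2,1.5 -> twist -0.544  mm [103.9  77.8 -55.2] norm 141
```

```bash
python3 go.py .595,.337,.18,.956; python3 -m inch '[[-1,20,4,-10,0],[-1,38,8,-10,0],[-1,40,8,-10,0],[-1,40,8,-5,0],[-1,40,8,0,0]]' >/dev/null; python3 go.py .595,.337,.18,.956
```

```text
t 40.77 p [0.395  0.1218 0.1448] psi 0.956 tilt 0.005 F [ 1.3 -0.9  0.3] grip 0.275 q [ 0.61 -0.16 -0.89  2.07 -0.13  1.17 -0.84]
.595,.337,.18,.956 -> twist 0.000  mm [291.1  39.2 -35.2] norm 296
t 41.40 p [0.534  0.2459 0.186 ] psi 0.947 tilt 0.020 F [-0.5 -0.5  0.8] grip 0.276 q [ 0.35  0.36 -1.02  1.64  0.34  1.31 -1.36]
.595,.337,.18,.956 -> twist -0.009  mm [109.6  -2.8   6. ] norm 110
```

```bash
python3 -m inch '[[-1,36,-1,0,0],[-1,36,-1,0,0],[-1,25,-1,0,0],[-1,0,0,0,0]]' >/dev/null; python3 go.py .595,.337,.06,.956
python3 - <<'E'
from h import *
d=snap('scene','s12.png'); c=d['color'][100:300,200:440,::-1]; cv2.imwrite('pics/s12z.png',cv2.resize(c,None,fx=2.5,fy=2.5,interpolation=cv2.INTER_CUBIC))
E
```

```text
t 41.90 p [0.5912 0.3301 0.1823] psi 0.946 tilt 0.015 F [ 0.6 -0.3 -0.1] grip 0.276 q [ 0.1   0.57 -0.95  1.41  0.47  1.4  -1.48]
.595,.337,.06,.956 -> twist -0.010  mm [  7.9  -0.9 122.3] norm 123
```

View pics/s12z.png

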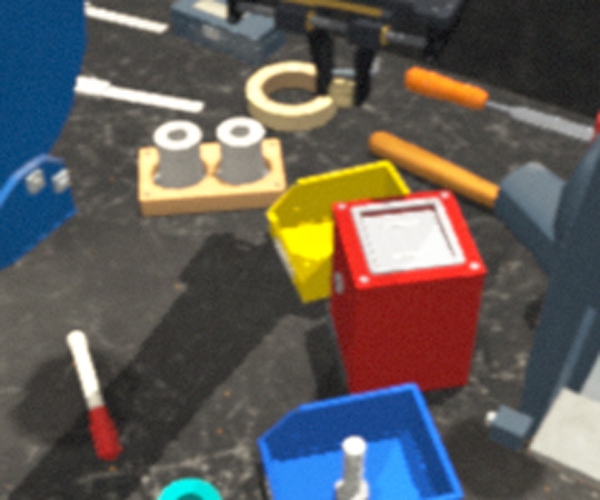

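The nut is between the fingertips at crop (345,92). The flap is shut, the bolt stands in the blue bin at (352,470), and both bushings are in the nest. I lower into the yellow bin.

```bash
python3 -m inch '[[-1,5,0,20,0],[-1,1,0,25,0],[-1,0,0,25,0],[-1,0,0,20,0],[-1,0,0,0,0]]' >/dev/null; python3 go.py .595,.337,.05,.956
python3 -m inch '[[-1,0,0,18,0],[-1,0,0,12,0],[-1,0,0,0,0]]' >/dev/null; python3 go.py
```

```text
t 42.58 p [0.5948 0.3262 0.0855] psi 0.941 tilt 0.020 F [-0.1 -0.4  0.5] grip 0.273 q [ 0.08  0.65 -0.9   1.5   0.54  1.25 -1.53]
.595,.337,.05,.956 -> twist -0.015  mm [ 9.  -6.1 35.5] norm 37
t 42.95 p [0.5959 0.3256 0.0547] psi 0.940 tilt 0.021 F [ 1.1 -0.1  1. ] grip 0.275 q [ 0.07  0.67 -0.88  1.53  0.56  1.21 -1.54]
```

```bash
python3 -m inch '[[-0.3,0,0,0,0],[-0.3,0,0,0,0],[-0.3,0,0,0,0],[-0.3,0,0,0,0]]' >/dev/null; python3 go.py
python3 -m inch '[[-0.3,0,0,-20,0],[-0.3,0,0,-40,0],[-0.3,0,0,-45,0],[-0.3,0,0,-45,0]]' >/dev/null
python3 -m inch '[[-0.3,-25,0,-20,0],[-0.3,-35,0,-20,0],[-0.3,-35,0,0,0],[-0.3,-35,0,0,0],[-0.3,0,0,0,0]]' >/dev/null; python3 go.py
python3 - <<'E'
from h import *
for n in('top','scene'):
    d=snap(n,n+'13.png'); X=cloud(d)
    for c in((.455,.46),(.519,.455)): print(n,blob(X,c,.035,.055,.09))
    m=(np.hypot(X[...,0]-.607,X[...,1]-.194)<.024)&(X[...,2]<.22); print('flap',np.percentile(X[m][:,2],[5,50,95]).round(4) if m.sum() else None)
    m=(np.hypot(X[...,0]-.6,X[...,1]-.325)<.035)&(X[...,2]>.010)&(X[...,2]<.04); print('nut?',m.sum(),np.median(X[m],0).round(3) if m.sum() else '')
a=load('top13')['color'][120:260,190:450,::-1]; cv2.imwrite('pics/f.png',cv2.resize(a,None,fx=3,fy=3,interpolation=cv2.INTER_CUBIC))
E
```

```text
t 43.45 p [0.5968 0.3269 0.0567] psi 0.940 tilt 0.021 F [-0.3  0.2  0.2] grip 0.351 q [ 0.07  0.67 -0.88  1.53  0.56  1.21 -1.54]
t 44.58 p [0.5157 0.2262 0.2659] psi 0.945 tilt 0.028 F [-0.3 -1.4  0.4] grip 0.352 q [ 0.45  0.23 -1.07  1.59  0.23  1.42 -1.26]
top (np.int64(312), array([0.4571, 0.4593, 0.0233]), np.float64(0.0747), array([0.4571, 0.4587, 0.0701]), array([0.4574, 0.4586]), array([0.0438, 0.0442]), 1.5)
top (np.int64(308), array([0.5193, 0.4508, 0.0232]), np.float64(0.0767), array([0.5193, 0.4498, 0.0701]), array([0.519 , 0.4508]), array([0.0441, 0.046 ]), 2.0)
flap None
nut? 5 [0.604 0.319 0.018]
scene (np.int64(242), array([0.4535, 0.4585, 0.0244]), np.float64(0.0737), array([0.4534, 0.452 , 0.0689]), array([0.4536, 0.458 ]), array([0.0442, 0.0464]), 7.2)
scene (np.int64(241), array([0.5172, 0.452 , 0.0251]), np.float64(0.0735), array([0.5163, 0.4428, 0.0688]), array([0.5176, 0.4511]), array([0.0478, 0.0445]), 62.6)
flap [0.1315 0.1332 0.1351]
nut? 0
```

View pics/f.png

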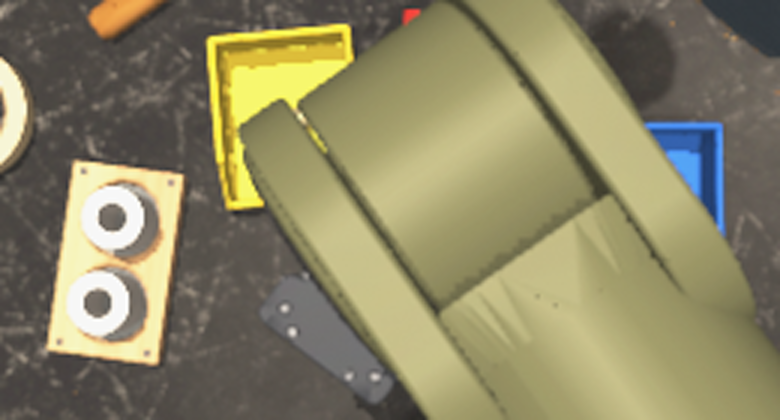

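Both nest bushings look fine at crop (113,215) and (98,302), but the forearm hides the yellow bin. I move the arm aside and check again.

```bash
python3 go.py .45,.0,.32,.945
python3 -m inch '[[-0.3,-25,8,-10,0],[-0.3,-40,12,-10,0],[-0.3,-40,12,-10,0],[-0.3,-40,14,-10,0],[-0.3,-30,15,-10,0]]' >/dev/null; python3 -m inch '[[-0.3,-20,15,0,0],[-0.3,-15,15,0,0],[-0.3,0,0,0,0],[-0.3,0,0,0,0]]' >/dev/null; python3 go.py
python3 - <<'E'
from h import *
d=snap('top','top14.png'); X=cloud(d)
m=(np.hypot(X[...,0]-.6,X[...,1]-.325)<.045)&(X[...,2]>.010)&(X[...,2]<.04); print('nut?',m.sum(),np.median(X[m],0).round(3) if m.sum() else '')
m=(np.hypot(X[...,0]-.534,X[...,1]-.057)<.035)&(X[...,2]>.015)&(X[...,2]<.09); print('bolt',m.sum(),np.median(X[m],0).round(3) if m.sum() else '')
m=(np.hypot(X[...,0]-.609,X[...,1]-.194)<.024); print('flap',np.percentile(X[m][:,2],[5,50,95]).round(4))
a=d['color'][110:290,190:450,::-1]; cv2.imwrite('pics/f2.png',cv2.resize(a,None,fx=3,fy=3,interpolation=cv2.INTER_CUBIC))
E
```

```text
t 44.67 p [0.5163 0.2286 0.2658] psi 0.947 tilt 0.027 F [ 0.6  0.9 -0.1] grip 0.348 q [ 0.45  0.24 -1.07  1.59  0.23  1.42 -1.26]
.45,.0,.32,.945 -> twist 0.002  mm [-224.1   80.1  -54.2] norm 244
t 45.80 p [0.4706 0.0119 0.3208] psi 0.972 tilt 0.030 F [ 0.5 -0.5  1.2] grip 0.347 q [ 0.87 -0.13 -0.85  1.71 -0.1   1.49 -0.57]
nut? 71 [0.598 0.326 0.017]
bolt 77 [0.533 0.059 0.067]
flap [0.1308 0.1334 0.136 ]
```

View pics/f2.png

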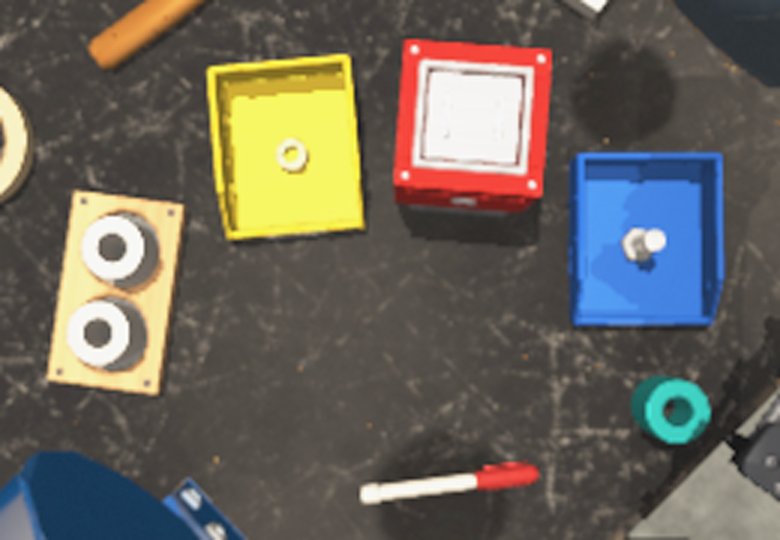

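The nut lies in the yellow bin at (291,155) and the bolt stands in the blue bin at (643,243). The flap is shut, both bushings are seated, the decoy is untouched and the robot touches nothing. I hand the job in.

```bash
python3 -c "
from bench import ctrl
print(ctrl.close_job())"
```

```text
the job is handed in; nothing more can be done
None
```

I sorted all five parts and handed the job in at about 46 s of the 112 s allowed; no verdict is reported.

**Last checks, all as required:**
- **Plain bushings:** both stand upright in the nest, one per pocket. Their tops are at 70 mm and they sit about 2–3 mm from the pocket centres.
- **Reject bushing:** it went in through the flap, which reads level at about 0.133 m and looks shut. I could not see the bushing inside the closed box; it was no longer in the opening after the push.
- **Hex bolt:** standing in the blue bin.
- **Brass nut:** lying in the yellow bin.
- **Everything else:** the turquoise look-alike was not touched, and the arm is clear of everything.

**What went wrong or disagreed:**
- **Bushing jammed at first:** when released, the reject bushing tilted and stuck in the opening. A push with the closed fingers sent it through.
- **Joint 3 near its limit:** it reached -1.34 rad against -1.38 after an unneeded half turn of the wrist. I undid that turn and planned around the drift.
- **Cameras:** the two views disagreed by about 3 mm in x, so I averaged them.

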